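# Set the mirror case and sort the guest bottles

### The job

Get the guest case ready: first swing its mirror lid open to 110 degrees from shut (leaning 20 degrees back past upright, within 5 degrees), let go and see that it holds there for a couple of seconds. Then lay every capped bottle from the tray down on the floor of the case, side by side and not on top of each other, and put every bottle that has lost its cap into the open storage tub; the lid must still stand at 110 degrees when you finish, and the upturned tumbler and the scrubber stay where they are.

Things in the scene. Friction and masses are not known exactly. Their poses are not given: they have to be found in the camera images.
- lid (a joint): the mirror lid's friction hinge, in rad: 0 = shut flat, pi/2 = lid upright, 110 degrees = 1.92 (leaning 20 degrees back), stop at 2.3. It stays wherever it is left; moving it takes about 2 to 5 N at the tab. It starts ajar
- lid_tab (a point): outer part of the wooden lift tab at the middle of the lid's front edge: 28 wide (along the hinge) x 12 thick, 34 mm proud in the lid's plane; this point is 22 mm out from the edge, mid-thickness. Pinched from above across its width it turns between the fingers as the lid swings, the tool still pointing down; fingertips at most 10 mm beyond this point clear the lid's edge
- lid_hinge (a point): middle of the hinge line, on the case's far top edge, 71 mm above the table; the hinge axis is the case's y axis. The lid_tab point swings about it: 182 mm out along the lid and, lid shut, 7 mm above the hinge line
- case: the wooden guest case, fixed: 160 (x) x 240 (y) x 70 mm high, 7 mm walls and floor, inside 146 x 226 mm; origin at the centre of its underside; tab at its -x front, hinge along its +x rim. The lid (160 x 240 x 14 mm, mirror on the inside) rises from the front and swings back over the +x rim
- tub: the open storage tub, fixed, pale plastic: 170 (x) x 240 (y) x 75 mm high with 4 mm walls and floor; origin at the centre of its underside. Case and tub stand left and right of the tray, either way round
- tray: the speckled grey tray between case and tub, fixed: 430 (x) x 260 (y) x 20 mm high, walls and floor 5 mm; origin at the centre of its underside. The bottles lie on its floor (5 mm above the table) in two columns, lengthwise across the tray, caps and necks all to the same side
- capped_a_mid (a point): a capped guest bottle lying on its broad side: white rounded-box body 76 long x 44 wide x 32 thick, at one end a grey cap 22 long, 38 wide, 28 thick (98 long in all, 90 g). This point: centre of the 76 mm body, half-way up (16 mm above what it lies on). x = lengthwise towards the cap, y = across the 44 mm width, z = through the thickness. May be absent.
- capped_b_mid (a point): a capped guest bottle lying on its broad side: white rounded-box body 76 long x 44 wide x 32 thick, at one end a grey cap 22 long, 38 wide, 28 thick (98 long in all, 90 g). This point: centre of the 76 mm body, half-way up (16 mm above what it lies on). x = lengthwise towards the cap, y = across the 44 mm width, z = through the thickness. May be absent.
- capped_c_mid (a point): a capped guest bottle lying on its broad side: white rounded-box body 76 long x 44 wide x 32 thick, at one end a grey cap 22 long, 38 wide, 28 thick (98 long in all, 90 g). This point: centre of the 76 mm body, half-way up (16 mm above what it lies on). x = lengthwise towards the cap, y = across the 44 mm width, z = through the thickness. May be absent.
- bare_a_mid (a point): a bottle that has lost its cap: the same white body (76 x 44 x 32 mm) ending in a bare thin neck, 17 mm across and 16 long (92 long in all, 35 g). This point: centre of the 76 mm body, half-way up (16 mm above what it lies on). x = lengthwise towards the neck, y = across the 44 mm width, z = through the thickness. May be absent.
- bare_b_mid (a point): a bottle that has lost its cap: the same white body (76 x 44 x 32 mm) ending in a bare thin neck, 17 mm across and 16 long (92 long in all, 35 g). This point: centre of the 76 mm body, half-way up (16 mm above what it lies on). x = lengthwise towards the neck, y = across the 44 mm width, z = through the thickness. May be absent.
- bare_c_mid (a point): a bottle that has lost its cap: the same white body (76 x 44 x 32 mm) ending in a bare thin neck, 17 mm across and 16 long (92 long in all, 35 g). This point: centre of the 76 mm body, half-way up (16 mm above what it lies on). x = lengthwise towards the neck, y = across the 44 mm width, z = through the thickness. May be absent.
- capped_a: the same bottle as capped_a_mid; origin at the underside of its body's centre. May be absent.
- capped_b: the same bottle as capped_b_mid; origin at the underside of its body's centre. May be absent.
- capped_c: the same bottle as capped_c_mid; origin at the underside of its body's centre. May be absent.
- bare_a: the same bottle as bare_a_mid; origin at the underside of its body's centre. May be absent.
- bare_b: the same bottle as bare_b_mid; origin at the underside of its body's centre. May be absent.
- bare_c: the same bottle as bare_c_mid; origin at the underside of its body's centre. May be absent.
- tumbler: a glass tumbler upside down at the far end of the tray, 88 high, 70 across at the rim below; bystander; origin at the centre of its underside
- scrubber: a pink silicone scrubber 75 x 50 x 40 mm at the far end of the tray; bystander; origin at the centre of its underside

How it is judged (in metres and radians):
On the way, in this order (a step that is already met when the one before it is completed fails the run):
1. the mirror lid stands at 110 degrees (within 5), let go and still for 2 s (value of joint lid between 1.8326 and 2.0071 rad and velocity of joint lid between -0.03 and 0.03 rad/s and contact force between lid and the arm below 0.2 N and contact force between lid and the fingers below 0.2 N), for 2 s.
2. every capped bottle lies in the case (x of capped_a_mid in the frame of case between -0.073 and 0.073 m and y of capped_a_mid in the frame of case between -0.113 and 0.113 m and z of capped_a_mid in the frame of case between 0 and 0.038 m and linear speed of each of capped_a, capped_b, capped_c below 0.03 m/s and x of capped_b_mid in the frame of case between -0.073 and 0.073 m and y of capped_b_mid in the frame of case between -0.113 and 0.113 m and z of capped_b_mid in the frame of case between 0 and 0.038 m and x of capped_c_mid in the frame of case between -0.073 and 0.073 m and y of capped_c_mid in the frame of case between -0.113 and 0.113 m and z of capped_c_mid in the frame of case between 0 and 0.038 m), for 0.3 s.
At the end, for the whole second after the job is handed in: The lid stands still at 105 to 115 degrees; every capped bottle lies at rest in the case, its centre under 38 mm above the case's underside (on the floor, not standing or stacked); every capless bottle is at rest in the tub, its centre inside the walls and below the rim (all of step 2 and value of joint lid between 1.8326 and 2.0071 rad and velocity of joint lid between -0.03 and 0.03 rad/s and x of bare_a_mid in the frame of tub between -0.081 and 0.081 m and y of bare_a_mid in the frame of tub between -0.116 and 0.116 m and z of bare_a_mid in the frame of tub between 0 and 0.075 m and linear speed of each of bare_a, bare_b, bare_c below 0.03 m/s and x of bare_b_mid in the frame of tub between -0.081 and 0.081 m and y of bare_b_mid in the frame of tub between -0.116 and 0.116 m and z of bare_b_mid in the frame of tub between 0 and 0.075 m and x of bare_c_mid in the frame of tub between -0.081 and 0.081 m and y of bare_c_mid in the frame of tub between -0.116 and 0.116 m and z of bare_c_mid in the frame of tub between 0 and 0.075 m); the robot touches nothing.
It fails at once if the tumbler or the scrubber is pushed more than 60 mm from its place (distance of any of tumbler, scrubber from where it was at the start of the episode above 0.06 m).
It fails at once if the tumbler is tipped over (angle between tumbler's own z axis and vertical above 0.6 rad).
Of capped_a, capped_b, capped_c only 2 to 3 are there at a start; the rules pass over those that are not, and their reading is None.
Of bare_a, bare_b, bare_c only 2 to 3 are there at a start; the rules pass over those that are not, and their reading is None.
At some moment in a run one of capped_a, bare_a, capped_b, bare_b, capped_c, bare_c may be knocked a few centimetres aside while the robot is not near it.
Once in a run the grip may slacken for a moment while it holds something.
It also fails if it takes over 208 s, if anything falls off the work surface, if the arm or the gripper's body presses on something with over 40 N, if the wrist force passes 120 N, or if a joint passes its speed limit or range.

### The arm

A 7-joint arm with a two-finger parallel gripper is mounted at the origin on the work surface. World frame = base frame: x ahead of the robot, y to its left, z up, the work surface at z = 0. Lengths are in mm, angles in rad, forces in N, time in s.
With the tool pointing down it reaches from about 350 to 900 mm from the base axis. Payload 7.2 kg.
Tool frame: the origin (TCP) lies between the finger pads; the fingertips stand ctrl.nose_length ahead of it and the grasp point (between the pads) lies 5 mm behind it (ctrl.nose_length is the distance from the TCP to the fingertips, in mm); x points along the fingers, y is the direction in which the jaws open and shut, and the axes are right-handed (so a half turn about x gives the same grasp; the last joint's range is limited). The gripper opens to 88 mm and grips with 3 to 60 N. Pads are 20 mm wide; open, the fingers measure 115 mm over their backs; the gripper's body (75 mm by 178 mm) begins 61 mm behind the grasp point.
Start: joints at [1.196, 0.411, -0.013, 1.596, 0.006, 1.134, -0.082], TCP at [188.744, -595.822, 236.653] pointing down, gripper open.
Joint ranges: [-2.95, 2.95], [-0.29, 1.99], [-1.47, 1.44], [0.14, 2.54], [-1.03, 4.17], [0.13, 1.85], [-2.86, 2.86]. Speed limits (rad/s): [2.39, 2.39, 3.01, 3.01, 3.14, 3.14, 3.14].

### API

Orientations are given as a unit quaternion [w, x, y, z].
In Python, from plant import sensors, eyes, workorder, ctrl gives the robot as it stands.
- The arm moves only by the tool jog_arm, never from a script. Its argument "deltas" is one flat list of numbers, 5 for each row, row after row: the shift along the tool's x, y, z in units of 40 mm (1.0 is 40 mm), then the turn about the tool's x in units of 6 degrees (1.0 is 6 degrees), then the finger opening in mm, from 0 to 87.8. In form: [dx, dy, dz, roll, fingers, dx, dy, dz, roll, fingers, ...]. A call has 1 to 5 rows; each row shifts and turns the pose as measured when the row begins, along the tool's axes as they then stand; what a row does not reach is not made up. A row lasts 1/12 s, in which the tool goes at most 41.7 mm and 7.16 degrees, less where a joint would pass 70% of its speed; a pose out of reach is approached as far as the arm can. A call is refused whole if a number of a shift passes 1 or a number of a turn 1, either way. A call with a gripper value outside its range is refused whole. The fingers move at their own pace and stop on an object; "squeeze" is the grip in N (left out, the last holds). Time passes only in rows, so rows that do not move let the fingers close. It gives the time, the measured TCP pose, the force and the opening at its end, in the units of the state.
- sensors.read_state(): the state, without advancing time (a new reading comes with each control period).
- eyes.capture(name): name is "side" or "top" or "wrist"; returns the picture (480x640x3 uint8, blue, green, red); there is no depth.
- eyes.camera_params(name): a dict with "vertical_fov" (degrees; the focal length in pixels is half the picture's height over the tangent of half this angle, whatever the lens; pixels are square), "cx", "cy" (the principal point, pixels), "k1" (the pictures are not rectified: a ray, as slopes to the right and down, at radius r is drawn at 1 + k1 r^2 times it, then the intrinsics apply), "view" (4x4, takes a point from world to camera coordinates). Camera axes: x right, y up, looking along -z (the intrinsics and any distortion apply to the point x, -y, -z); pixel columns grow to the right and rows downward; lengths in mm; the calibration is good to about 2 mm. A picture is of the moment at which its call begins: read the wrist's pose just before it. camera_params takes no time and is no camera call; for the wrist camera it gives the pose at the moment of the call.
- workorder.close_job(): hands the job in, once; it reports no verdict.
The state is a dict: "t": time; "joint_pos": joint angles; "qd": joint speeds; "joint_efforts": joint torques, N m; "tcp_pos": TCP position; "orientation": TCP orientation; "contact_force": force on the tool from outside, world axes, zero at the start; "torque": the same for the moment, N m; "opening": opening from 0.0 (shut) to 1.0 (fully open).
Only numpy, scipy, OpenCV 4.12 (cv2) and the standard library are available. Lean on these libraries where they do the work, as an engineer would, in place of code of your own. Each camera call takes 0.05 s, during which the arm holds its last target. There are 200 camera calls.

## Working session

There is one attempt and no reset: what is moved stays moved. The work goes in short steps, Python scripts to look and compute and a tool call to move; the robot and the scene stay as the last step left them, time stands still between calls to the robot, and variables do not carry over. Pictures are saved under pics/ and viewed, about 12 in all and at most 16, crops included, and the job is handed in when it is done.

Besides the shell and the picture viewer there is one more tool, called after "Request:" by a JSON object that holds its "name" and its "arguments". jog_arm: Moves the arm, as the interface text tells. Its arguments: {"type":"object","properties":{"deltas":{"type":"array","items":{"type":"number"}},"squeeze":{"type":"number"}},"required":["deltas"]}

```bash
mkdir -p pics; ls; cat > h.py <<'E'
import numpy as np, cv2
from plant import sensors, eyes, workorder, ctrl
from scipy.spatial.transform import Rotation as R
def par(n):
    p=eyes.camera_params(n); f=240/np.tan(np.radians(p["vertical_fov"])/2)
    K=np.array([[f,0,p["cx"]],[0,f,p["cy"]],[0,0,1.]]); d=np.array([p["k1"],0,0,0,0.])
    return K,d,np.array(p["view"])
def ray(P,uv):
    K,d,V=P; s=cv2.undistortPoints(np.array([[uv]],float),K,d)[0,0]
    Rm=V[:3,:3]; return -Rm.T@V[:3,3], Rm.T@np.array([s[0],-s[1],-1.])
def at(P,uv,z):
    o,r=ray(P,uv); return o+r*(z-o[2])/r[2]
def proj(P,X):
    K,d,V=P; c=V[:3,:3]@np.array(X,float)+V[:3,3]; c=c*[1,-1,-1]
    return cv2.projectPoints(c[None],np.zeros(3),np.zeros(3),K,d)[0].ravel()
def tool():
    s=sensors.read_state(); q=s["orientation"]
    return np.array(s["tcp_pos"]),R.from_quat([q[1],q[2],q[3],q[0]]).as_matrix(),s
def to(target):  # displacement in tool axes, 40mm units
    p,M,s=tool(); return np.round(M.T@(np.array(target)-p)/40,2)
E
python3 - <<'E'
from h import *
p,M,s=tool(); print(s["t"],p,M.round(3),ctrl.nose_length,s["opening"],s["contact_force"])
for n in("side","top"):
    cv2.imwrite(f"pics/{n}0.png",eyes.capture(n)); P=par(n); print(n,P[0][0,0],P[1],(-P[2][:3,:3].T@P[2][:3,3]).round(0))
E
```

```text
pics
0.0 [ 188.57131244 -595.37251877  235.84132553] [[-0.001  0.302 -0.953]
 [ 0.001 -0.953 -0.302]
 [-1.    -0.002  0.   ]] 14.0 0.9977721885466301 [-1.02169797  0.48609654  0.3842107 ]
side 484.54958725188254 [0.00240715 0.         0.         0.         0.        ] [392. 757. 958.]
top 490.61569722947144 [0.00420321 0.         0.         0.         0.        ] [ 417.   -7. 1273.]
```

View pics/top0.png

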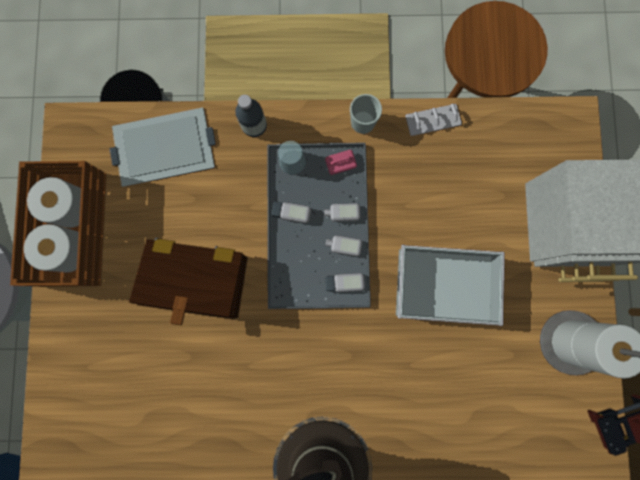

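View pics/side0.png

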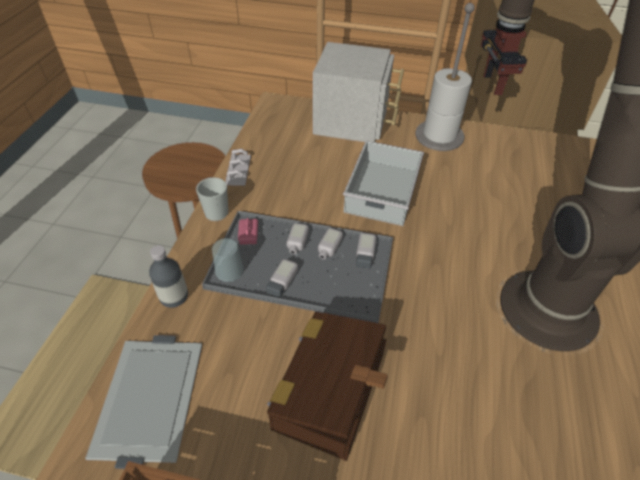

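The top view shows the case on the left (tab at 178,310), the tub on the right, and 4 bottles at about (293,212), (344,212), (346,246) and (349,283). The far end of the tray holds the tumbler and scrubber. I'll zoom in next.

```bash
python3 - <<'E'
import cv2,numpy as np
t=cv2.imread("pics/top0.png");s=cv2.imread("pics/side0.png")
f=lambda i,x,y,w,h,k:cv2.resize(i[y:y+h,x:x+w],None,fx=k,fy=k,interpolation=cv2.INTER_CUBIC)
a=f(t,262,140,114,172,3.4); # tray 388x585
b=f(t,125,230,130,100,3.0); c=f(s,260,305,135,100,3.0)
o=np.zeros((600,800,3),np.uint8)
o[:a.shape[0],:a.shape[1]]=a;o[:300,395:395+390]=b;o[300:600,395:800]=c
cv2.imwrite("pics/crop0.png",o)
E
```

```text
(no output)
```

View pics/crop0.png

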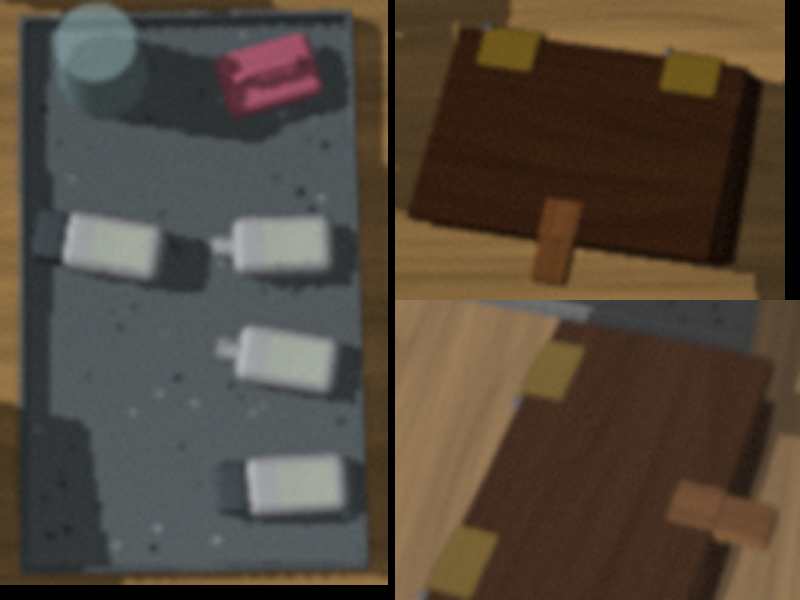

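```bash
cat > fit.py <<'E'
from h import *
from scipy.optimize import least_squares
T,S=par("top"),par("side")
c=lambda x,y:(125+(x-395)/3,230+y/3); d=lambda x,y:(260+(x-395)/3,305+(y-300)/3)
obs=[(T,c(462,27),(0,120,14)),(T,c(757,68),(0,-120,14)),(T,c(410,217),(-160,120,14)),(T,c(710,262),(-160,-120,14)),
 (T,c(551,283),(-194,0,9)),(S,d(560,322),(0,-120,14)),(S,d(772,357),(-160,-120,14)),(S,d(771,533),(-194,0,9))]
def X(p,l):
    x,y,z=l; a=p[3]; h=np.array([x*np.cos(a)+z*np.sin(a)+80, y, -x*np.sin(a)+z*np.cos(a)+71])
    return R.from_euler("z",p[2]).apply(h)+[p[0],p[1],0]
def res(p): return np.concatenate([proj(P,X(p,l))-uv for P,uv,l in obs])
def solve():
    r=least_squares(res,[450,300,-.1,.3],x_scale=[10,10,.1,.1]); return r
E
python3 - <<'E'
from fit import *
r=solve();p=r.x;print(p.round(3),r.fun.reshape(-1,2).round(1).tolist())
print("tab",X(p,(-182,0,7)).round(1),"hinge",X(p,(0,0,0)).round(1))
im=cv2.imread("pics/top0.png"); m=((im.min(2)>125)).astype(np.uint8); 
m[:195]=0;m[300:]=0;m[:,:270]=0;m[:,366:]=0
n,L,st,_=cv2.connectedComponentsWithStats(m)
for i in range(1,n):
    if st[i,4]<100: continue
    pts=np.argwhere(L==i)[:,::-1].astype(np.float32)
    W=np.array([at(T,q,33)[:2] for q in pts],np.float32); (cx,cy),wh,a=cv2.minAreaRect(W)
    e=np.linalg.eigh(np.cov(W.T))[1][:,1]
    print(st[i,4],(cx,cy),wh,a,"axis from y deg",np.degrees(np.arctan(-e[0]/e[1])))
for n,uv in {"trayTL":(268,146),"trayBR":(371,306),"tubTL":(398,246),"tubTR":(505,252),"tubBR":(503,326),"tubBL":(398,318)}.items(): print(n,at(T,uv,20 if "tray" in n else 75).round(0))
print("tumbler",at(T,(290,152),88),"scr",at(T,(341,161),40))
E
```

```text
[ 4.63733e+02  3.17682e+02 -1.54000e-01  1.92000e-01] [[-0.6, -0.7], [-2.4, -0.2], [-0.6, 0.2], [0.1, 0.3], [-0.3, 0.5], [-0.4, -3.9], [0.6, 0.7], [0.2, -0.7]]
tab [367.6 332.6 112.6] hinge [542.8 305.4  71. ]
366 (636.1661987304688, 65.92512512207031) (66.40523529052734, 37.26734161376953) 80.8523941040039 axis from y deg -10.067309778562972
412 (635.1520385742188, -54.65711212158203) (82.07364654541016, 38.99949264526367) 89.44873809814453 axis from y deg 2.257636037957264
421 (550.3972778320312, -56.823978424072266) (83.75394439697266, 36.99917221069336) 80.00896453857422 axis from y deg -9.282883863703423
401 (456.32000732421875, -69.94558715820312) (37.6207275390625, 67.3956069946289) 4.304603099822998 axis from y deg 3.949829146672964
trayTL [815. 135.  20.]
trayBR [ 395. -128.   20.]
tubTL [ 541. -191.   75.]
tubTR [ 524. -451.   75.]
tubBR [ 346. -436.   75.]
tubBL [ 367. -186.   75.]
tumbler [776.98147253  72.44443327  88.        ] scr [766.16853386 -56.13316175  40.        ]
```

Request:
{"name": "jog_arm", "arguments": {"deltas": [0,0,0,0.88,70,0,0,0,0.88,70,0,0,0,0.88,70,0,0,0,0.88,70,0,0,0,0.88,70]}}

```text
t: 0.52
tcp_pos: [187.8, -594.1, 233.3]
orientation: [0.062, -0.704, 0.058, 0.705]
contact_force: [0.8, 0.3, 0.4]
opening: 0.799
```

Request:
{"name": "jog_arm", "arguments": {"deltas": [0,-0.95,-0.25,0,70,0,-0.95,-0.25,0,70,0,-0.95,-0.25,0,70,0,-0.95,-0.25,0,70,0,-0.95,-0.25,0,70]}}

```text
t: 0.93
tcp_pos: [266.5, -415.8, 229.7]
orientation: [0.07, -0.701, 0.066, 0.707]
contact_force: [2.2, -0.5, 0.8]
opening: 0.8
```

Request:
{"name": "jog_arm", "arguments": {"deltas": [0,-0.95,-0.25,0,70,0,-0.95,-0.25,0,70,0,-0.95,-0.25,0,70,0,-0.95,-0.25,0,70,0,-0.95,-0.25,0,70]}}

```text
t: 1.35
tcp_pos: [352.6, -229.1, 229.4]
orientation: [0.07, -0.7, 0.066, 0.707]
contact_force: [0.1, -0.7, -0.5]
opening: 0.799
```

Request:
{"name": "jog_arm", "arguments": {"deltas": [0,-0.95,-0.25,0,70,0,-0.95,-0.25,0,70,0,-0.95,-0.25,0,70,0,-0.95,-0.25,0,70,0,-0.95,-0.25,0,70]}}

```text
t: 1.77
tcp_pos: [439.1, -42.5, 230.0]
orientation: [0.07, -0.7, 0.067, 0.707]
contact_force: [0.1, -0.6, 0.8]
opening: 0.798
```

Request:
{"name": "jog_arm", "arguments": {"deltas": [0,-0.9,0.34,0,70,0,-0.9,0.34,0,70,0,-0.9,0.34,0,70,0,-0.9,0.34,0,70,0,-0.9,0.34,0,70]}}

```text
t: 2.18
tcp_pos: [407.8, 156.6, 231.0]
orientation: [0.071, -0.701, 0.067, 0.707]
contact_force: [-0.4, -0.4, -0.7]
opening: 0.796
```

Request:
{"name": "jog_arm", "arguments": {"deltas": [0,-0.9,0.34,0,70,0,-0.9,0.34,0,70,0,-0.9,0.34,0,70,0,-0.9,0.34,0,70,0,-0.9,0.34,0,70]}}

```text
t: 2.6
tcp_pos: [372.0, 354.4, 232.3]
orientation: [0.071, -0.701, 0.068, 0.707]
contact_force: [1.9, -0.4, -0.3]
opening: 0.798
```

Request:
{"name": "jog_arm", "arguments": {"deltas": [0,0,0,0,70]}}

```text
t: 2.68
tcp_pos: [368.6, 361.8, 232.5]
orientation: [0.07, -0.7, 0.063, 0.708]
contact_force: [-0.4, 0.9, 0.6]
opening: 0.798
```

```bash
python3 - <<'E'
from fit import *
p,M,s=tool(); print(p,M.round(3),np.round(s["joint_pos"],2)); P=par("wrist"); cv2.imwrite("pics/w1.png",eyes.capture("wrist"))
q=solve().x
print(to(X(q,(-182,0,7))+[0,0,4]), proj(P,X(q,(-182,0,7))),proj(P,X(q,(-194,0,13))),proj(P,X(q,(-160,120,14))),proj(P,X(q,(-160,-120,14))))
E
```

```text
[368.63791278 361.7845622  232.51779237] [[-0.009 -0.188 -0.982]
 [ 0.01  -0.982  0.188]
 [-1.    -0.009  0.011]] [-0.32  0.3  -0.66  1.83  0.19  1.08 -2.81]
[ 2.88  0.66 -0.1 ] [359.38425415 230.81071124] [360.6097355  249.80387516] [176.24343679 204.09787498] [540.69560006 193.08766829]
```

View pics/w1.png

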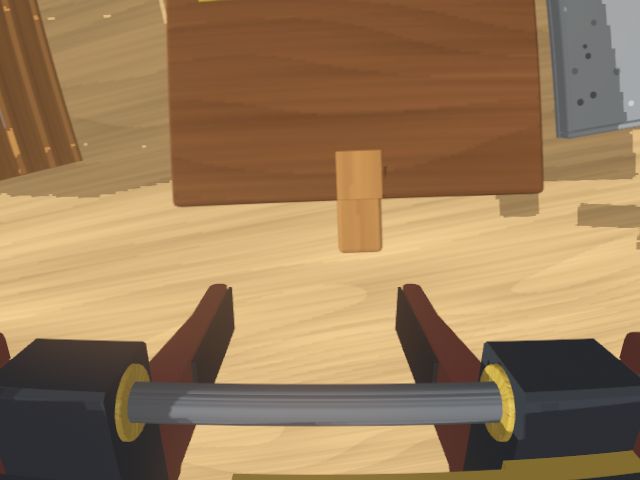

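The wrist view confirms the fit: the tab end is at (360,250) against (360.6,249.8) predicted. Joint 7 is near its limit, so I'll make a half turn first.

Request:
{"name": "jog_arm", "arguments": {"deltas": [0,0,0,-1,60,0,0,0,-1,60,0,0,0,-1,60,0,0,0,-1,60,0,0,0,-1,60]}}

```text
t: 3.15
tcp_pos: [369.7, 354.0, 229.7]
orientation: [-0.123, -0.692, -0.125, 0.7]
contact_force: [0.8, -0.0, 0.6]
opening: 0.684
```

Request:
{"name": "jog_arm", "arguments": {"deltas": [0,0,0,-1,60,0,0,0,-1,60,0,0,0,-1,60,0,0,0,-1,60,0,0,0,-1,60]}}

```text
t: 3.57
tcp_pos: [372.3, 345.4, 227.9]
orientation: [-0.306, -0.632, -0.306, 0.642]
contact_force: [-0.3, 0.4, -0.6]
opening: 0.68
```

Request:
{"name": "jog_arm", "arguments": {"deltas": [0,0,0,-1,60,0,0,0,-1,60,0,0,0,-1,60,0,0,0,-1,60,0,0,0,-1,60]}}

```text
t: 3.98
tcp_pos: [375.0, 336.4, 226.0]
orientation: [-0.466, -0.525, -0.465, 0.538]
contact_force: [0.7, -0.2, 0.2]
opening: 0.681
```

Request:
{"name": "jog_arm", "arguments": {"deltas": [0,0,0,-1,60,0,0,0,-1,60,0,0,0,-1,60,0,0,0,-1,60,0,0,0,-1,60]}}

```text
t: 4.4
tcp_pos: [377.7, 327.3, 223.9]
orientation: [0.592, 0.378, 0.591, -0.396]
contact_force: [-0.2, -0.5, 0.2]
opening: 0.684
```

Request:
{"name": "jog_arm", "arguments": {"deltas": [0,0,0,-1,60,0,0,0,-1,60,0,0,0,-1,60,0,0,0,-1,60,0,0,0,-1,60]}}

```text
t: 4.82
tcp_pos: [380.4, 318.2, 221.7]
orientation: [0.672, 0.203, 0.675, -0.226]
contact_force: [-0.1, 0.2, -0.1]
opening: 0.685
```

Request:
{"name": "jog_arm", "arguments": {"deltas": [0,0,0,-1,60,0,0,0,-1,60,0,0,0,-1,60,0,0,0,-1,60,0,0,0,0,60]}}

```text
t: 5.23
tcp_pos: [383.0, 309.2, 218.9]
orientation: [0.7, 0.048, 0.708, -0.078]
contact_force: [-0.2, 0.2, -0.6]
opening: 0.678
```

```bash
python3 - <<'E'
from fit import *
p,M,s=tool(); print(p,M.round(3),np.round(s["joint_pos"],2)); 
q=solve().x
print(to(X(q,(-182,0,7))+[0,0,5]), "ang",np.degrees(np.arctan2(M[1,1],M[0,1])))
for a in np.linspace(.192,1.92,12): 
    q[3]=a; print(a.round(2),X(q,(-182,0,7)).round(0))
E
```

```text
[383.01641686 309.19057896 218.88031076] [[-0.014  0.177  0.984]
 [-0.04   0.983 -0.178]
 [-0.999 -0.042 -0.007]] [ 0.19  0.58 -1.35  1.85  0.6   1.26  0.04]
[ 2.51  0.61 -0.47] ang 79.7778327951052
0.19 [368. 333. 113.]
0.35 [376. 331. 140.]
0.51 [389. 329. 165.]
0.66 [405. 327. 189.]
0.82 [425. 324. 209.]
0.98 [448. 320. 226.]
1.13 [473. 316. 239.]
1.29 [500. 312. 248.]
1.45 [528. 308. 252.]
1.61 [556. 303. 253.]
1.76 [584. 299. 248.]
1.92 [611. 295. 240.]
```

Request:
{"name": "jog_arm", "arguments": {"deltas": [0.2,0.3,-0.24,0,60,0.2,0.3,-0.24,0,60,0.4,0,0,0,60,0.4,0,0,0,60,0.4,0,0,0,60]}}

```text
t: 5.65
tcp_pos: [370.6, 329.7, 152.7]
orientation: [0.701, 0.057, 0.706, -0.087]
contact_force: [0.5, -0.3, 0.1]
opening: 0.683
```

```bash
python3 - <<'E'
from fit import *
p,M,s=tool(); print(p,M.round(3),np.round(s["joint_pos"],2)); 
q=solve().x
print(to(X(q,(-182,0,7))+[0,0,5]), "ang",np.degrees(np.arctan2(M[1,1],M[0,1])))
E
```

```text
[370.56051033 329.71748656 152.6719773 ] [[-0.012  0.202  0.979]
 [-0.042  0.978 -0.203]
 [-0.999 -0.044 -0.003]] [ 0.07  0.64 -1.25  1.92  0.68  1.15 -0.09]
[ 0.87  0.09 -0.09] ang 78.32188098990268
```

Request:
{"name": "jog_arm", "arguments": {"deltas": [0.4,0.04,-0.05,-0.3,60,0.4,0.04,-0.04,-0.2,60,0.05,0,0,0,20,0,0,0,0,20,0,0,0,0,20], "squeeze": 20}}

```text
t: 6.07
tcp_pos: [367.8, 325.9, 113.9]
orientation: [0.701, 0.042, 0.708, -0.078]
contact_force: [0.1, 10.2, -4.5]
opening: 0.497
```

Request:
{"name": "jog_arm", "arguments": {"deltas": [0,0,0,0,20,0,0,0,0,20,0,0,0,0,20]}}

```text
t: 6.32
tcp_pos: [370.4, 333.3, 118.0]
orientation: [0.702, 0.049, 0.707, -0.073]
contact_force: [-1.1, -3.2, -4.8]
opening: 0.321
```

```bash
python3 - <<'E'
from fit import *
p,M,s=tool(); print(p,M.round(3),np.round(s["joint_pos"],2),s["opening"]*88); 
q=solve().x
for a in (.192,.35,.5,.66,.82,.98): 
    q[3]=a; print(a,to(X(q,(-182,0,7))+[0,0,5]))
E
```

```text
[370.43329173 333.32585049 117.97050032] [[-0.009  0.172  0.985]
 [-0.033  0.984 -0.172]
 [-0.999 -0.034 -0.003]] [ 0.04  0.69 -1.21  1.95  0.74  1.09 -0.11] 28.288862553304185
0.192 [ 0.01 -0.03 -0.07]
0.35 [-0.67 -0.05  0.15]
0.5 [-1.29 -0.06  0.45]
0.66 [-1.88 -0.08  0.87]
0.82 [-2.4  -0.08  1.38]
0.98 [-2.83 -0.09  1.97]
```

Request:
{"name": "jog_arm", "arguments": {"deltas": [-0.33,0,0.05,0,20,-0.33,0,0.1,0,20,-0.31,0,0.14,0,20,-0.3,0,0.18,0,20,-0.3,0,0.2,0,20]}}

```text
t: 6.73
tcp_pos: [404.1, 328.3, 183.9]
orientation: [0.705, 0.052, 0.703, -0.075]
contact_force: [8.0, 4.7, -13.4]
opening: 0.321
```

```bash
cat > nxt.py <<'E'
from fit import *
p,M,s=tool(); q=solve().x
print(p,np.round(s["joint_pos"],2),s["opening"]*88,"F",np.round(s["contact_force"],1))
b=R.from_euler("z",-q[2]).apply(p-[0,0,5]-X(q,(0,0,0))); a=np.arctan2(b[2],-b[0])-np.arctan2(7,182)
print("lid est",a,"r",np.hypot(b[0],b[2]),b[1])
for k in range(1,7): q[3]=a+.16*k; print(q[3].round(2),to(X(q,(-182,0,7))+[0,0,5]))
E
python3 nxt.py
```

```text
[404.08320994 328.34700742 183.86709533] [ 0.11  0.64 -1.27  1.84  0.67  1.21  0.  ] 28.236807531342556 F [  8.    4.7 -13.4]
lid est 0.6160407931188481 r 177.19456426392907 1.4135533911930094
0.78 [-0.61 -0.05  0.39]
0.94 [-1.07 -0.05  0.96]
1.1 [-1.42 -0.04  1.6 ]
1.26 [-1.67 -0.03  2.28]
1.42 [-1.81 -0.02  3.  ]
1.58 [-1.83 -0.    3.72]
```

Request:
{"name": "jog_arm", "arguments": {"deltas": [-0.32,0,0.17,0,20,-0.29,0,0.22,0,20,-0.25,0,0.27,0,20,-0.21,0,0.3,0,20,-0.18,0,0.31,0,20]}}

```text
t: 7.15
tcp_pos: [464.3, 319.7, 237.4]
orientation: [0.708, 0.059, 0.7, -0.074]
contact_force: [6.2, 9.6, -19.5]
opening: 0.319
```

```bash
python3 nxt.py
```

```text
[464.27368899 319.69009882 237.35617078] [ 0.16  0.64 -1.28  1.69  0.65  1.32  0.13] 28.079345102355347 F [  6.2   9.6 -19.5]
lid est 1.073202572275773 r 179.99882683082583 2.0668085033856616
1.23 [-0.31 -0.04  0.66]
1.39 [-0.46 -0.01  1.37]
1.55 [-0.49  0.01  2.1 ]
1.71 [-0.41  0.04  2.82]
1.87 [-0.21  0.07  3.52]
2.03 [0.1  0.1  4.18]
```

Request:
{"name": "jog_arm", "arguments": {"deltas": [-0.12,0,0.33,0,20,-0.1,0,0.35,0,20,-0.07,0,0.35,0,20,-0.04,0,0.35,0,20,0,0,0.3,0,20]}}

```text
t: 7.57
tcp_pos: [528.8, 310.2, 254.1]
orientation: [0.705, 0.062, 0.703, -0.071]
contact_force: [-4.2, 2.0, -1.0]
opening: 0.318
```

```bash
python3 nxt.py
```

```text
[528.783186   310.16547724 254.08408524] [ 0.16  0.7  -1.25  1.55  0.68  1.4   0.23] 28.002698841721962 F [-4.2  2.  -1. ]
lid est 1.450742841425975 r 178.67878563285532 2.523311214131283
1.61 [-0.08 -0.04  0.72]
1.77 [ 0.03 -0.01  1.44]
1.93 [0.26 0.01 2.13]
2.09 [0.6  0.04 2.77]
2.25 [1.04 0.06 3.36]
2.41 [1.56 0.09 3.86]
```

Request:
{"name": "jog_arm", "arguments": {"deltas": [-0.03,0,0.36,0,20,0,0,0.36,0,20,0.03,0,0.35,0,20,0.06,0,0.32,0,20,0.08,0,0.25,0,20]}}

```text
t: 7.98
tcp_pos: [589.0, 301.1, 249.2]
orientation: [0.7, 0.062, 0.708, -0.067]
contact_force: [-2.6, 1.5, 3.9]
opening: 0.318
```

Request:
{"name": "jog_arm", "arguments": {"deltas": [0,0,0,0,20,0,0,0,0,20]}}

```text
t: 8.15
tcp_pos: [590.6, 300.8, 248.8]
orientation: [0.7, 0.063, 0.708, -0.067]
contact_force: [-3.5, 2.1, -2.1]
opening: 0.32
```

```bash
sed -i 's/\.16\*k/.05*k/' nxt.py; python3 nxt.py; python3 - <<'E'
from fit import *
im=eyes.capture("side"); q=solve().x
cv2.imwrite("pics/s2.png",im[150:470,180:460].repeat(2,0).repeat(2,1)[:600])
for a in (1.75,1.92,2.0):
    q[3]=a; print(a,[((proj(S,X(q,l))-[180,150])*2).round(0).tolist() for l in ((-160,-120,0),(-160,120,0),(-194,0,7))])
E
```

```text
[590.59326775 300.83461865 248.81185477] [ 0.14  0.77 -1.21  1.42  0.71  1.45  0.33] 28.14954721471225 F [-3.5  2.1 -2.1]
lid est 1.802982095759 r 179.33924686615825 2.758325169504976
1.85 [-0.   -0.06  0.24]
1.9 [ 0.07 -0.05  0.45]
1.95 [ 0.16 -0.05  0.66]
2.0 [ 0.25 -0.04  0.87]
2.05 [ 0.36 -0.03  1.07]
2.1 [ 0.47 -0.03  1.27]
1.75 [[245.0, 225.0], [128.0, 436.0], [176.0, 296.0]]
1.92 [[221.0, 222.0], [101.0, 429.0], [145.0, 291.0]]
2.0 [[210.0, 221.0], [89.0, 427.0], [131.0, 290.0]]
```

View pics/s2.png

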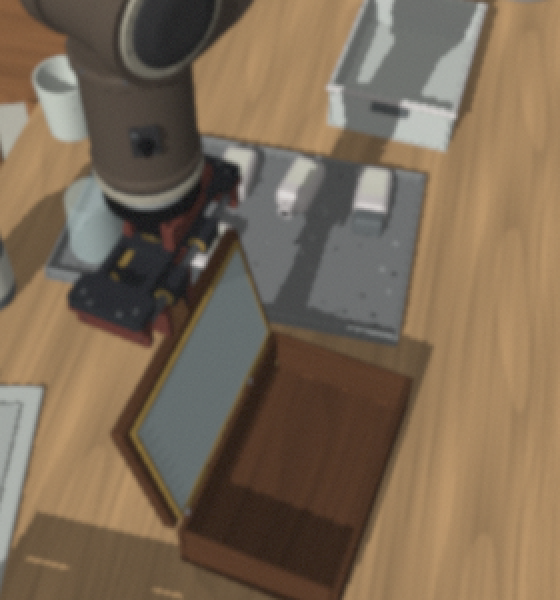

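The lid's inner corners at (237,232) and (133,433) give about 1.78 to 1.8 rad, so it needs another 0.13 rad.

Request:
{"name": "jog_arm", "arguments": {"deltas": [0.02,0,0.2,0,20,0.03,0,0.2,0,20,0.04,0,0.16,0,20,0,0,0,0,20,0,0,0,0,20]}}

```text
t: 8.62
tcp_pos: [607.6, 298.3, 243.8]
orientation: [0.698, 0.06, 0.711, -0.065]
contact_force: [-2.2, 2.5, -1.5]
opening: 0.319
```

```bash
python3 nxt.py; python3 - <<'E'
from fit import *
im=eyes.capture("side"); q=solve().x
cv2.imwrite("pics/s3.png",cv2.resize(im[230:430,220:330],None,fx=3,fy=3,interpolation=2))
for a in (1.8,1.85,1.9,1.95,2.0):
    q[3]=a; print(a,[((proj(S,X(q,l))-[220,230])*3).round(0).tolist() for l in ((-160,-120,0),(-160,120,0),(-160,120,14))])
E
```

```text
[607.58297405 298.31884398 243.84159881] [ 0.13  0.8  -1.2   1.38  0.72  1.46  0.36] 28.071131271608188 F [-2.2  2.5 -1.5]
lid est 1.9024522721013077 r 180.03120392200043 2.8713403742882724
1.95 [ 0.04 -0.07  0.23]
2.0 [ 0.13 -0.06  0.44]
2.05 [ 0.23 -0.05  0.64]
2.1 [ 0.35 -0.05  0.84]
2.15 [ 0.47 -0.04  1.03]
2.2 [ 0.61 -0.04  1.21]
1.8 [[236.0, 96.0], [60.0, 410.0], [38.0, 404.0]]
1.85 [[226.0, 94.0], [48.0, 407.0], [27.0, 402.0]]
1.9 [[215.0, 93.0], [36.0, 404.0], [16.0, 400.0]]
1.95 [[205.0, 92.0], [25.0, 402.0], [5.0, 398.0]]
2.0 [[195.0, 92.0], [14.0, 400.0], [-5.0, 397.0]]
```

View pics/s3.png

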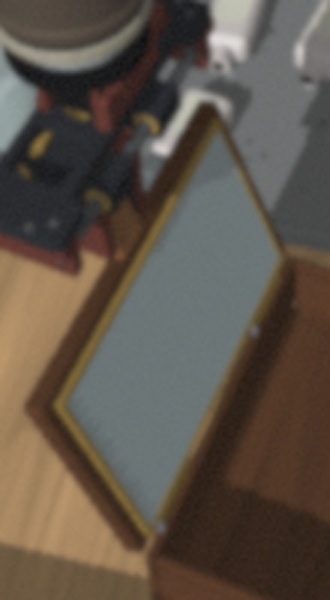

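Request:
{"name": "jog_arm", "arguments": {"deltas": [0.03,0,0.2,0,20,0,0,0,0,20,0,0,0,0,20,0,-0.07,0,0,56,0,0,0,0,56]}}

```text
t: 9.08
tcp_pos: [613.0, 294.8, 242.8]
orientation: [0.698, 0.059, 0.711, -0.065]
contact_force: [0.4, 0.2, 0.3]
opening: 0.433
```

Request:
{"name": "jog_arm", "arguments": {"deltas": [0,0,0,0,56,-0.2,0,0,0,56,-0.4,0,0,0,56,-0.6,0,0,0,56,-0.7,0,0,0,56]}}

```text
t: 9.5
tcp_pos: [615.0, 289.7, 318.6]
orientation: [0.697, 0.057, 0.711, -0.07]
contact_force: [0.6, 0.1, -0.3]
opening: 0.64
```

Request:
{"name": "jog_arm", "arguments": {"deltas": [-0.4,-0.9,0,0,56,-0.1,-0.9,0,0,56,0,-0.9,0,0,56,0,-0.9,0,0,56,0,-0.9,0,0,56]}}

```text
t: 9.92
tcp_pos: [581.0, 119.0, 354.1]
orientation: [0.701, 0.054, 0.708, -0.062]
contact_force: [0.7, 0.3, 0.1]
opening: 0.634
```

Request:
{"name": "jog_arm", "arguments": {"deltas": [0,-0.9,0,0,56,0,-0.9,0,0,56,0,0,0,0,56,0,0,0,0,56,0,0,0,0,56]}}

```text
t: 10.33
tcp_pos: [568.9, 31.4, 359.7]
orientation: [0.702, 0.057, 0.706, -0.072]
contact_force: [0.2, 0.9, 1.3]
opening: 0.639
```

```bash
python3 nxt.py|head -1; python3 - <<'E'
from fit import *
im=eyes.capture("side");t=eyes.capture("top"); q=solve().x
f=lambda i,x,y,w,h,k:cv2.resize(i[y:y+h,x:x+w],None,fx=k,fy=k,interpolation=2)
o=np.zeros((600,800,3),np.uint8); o[:,:330]=f(im,220,230,110,200,3); o[:480,340:788]=f(t,120,200,140,150,3.2)
cv2.imwrite("pics/s4.png",o)
for a in (1.8,1.85,1.9,1.95,2.0):
    q[3]=a; print(a,[((proj(S,X(q,l))-[220,230])*3).round(0).tolist() for l in ((-160,-120,0),(-160,120,0),(-194,0,7))],[((proj(T,X(q,l))-[120,200])*3.2+[340,0]).round(0).tolist() for l in ((-160,-120,0),(-160,120,0),(-194,0,13),(0,120,0))])
E
```

```text
[568.91087312  31.39534145 359.68125706] [ 0.73  0.58 -1.38  1.49  0.58  1.55  0.75] 56.21543693355847 F [0.2 0.9 1.3]
1.8 [[236.0, 96.0], [60.0, 410.0], [130.0, 201.0]] [[709.0, 99.0], [360.0, 49.0], [526.0, 37.0], [431.0, 128.0]]
1.85 [[226.0, 94.0], [48.0, 407.0], [116.0, 199.0]] [[711.0, 89.0], [364.0, 38.0], [530.0, 24.0], [431.0, 128.0]]
1.9 [[215.0, 93.0], [36.0, 404.0], [102.0, 197.0]] [[714.0, 78.0], [367.0, 28.0], [534.0, 12.0], [431.0, 128.0]]
1.95 [[205.0, 92.0], [25.0, 402.0], [90.0, 196.0]] [[716.0, 68.0], [371.0, 18.0], [538.0, -0.0], [431.0, 128.0]]
2.0 [[195.0, 92.0], [14.0, 400.0], [77.0, 196.0]] [[719.0, 58.0], [375.0, 8.0], [543.0, -11.0], [431.0, 128.0]]
```

View pics/s4.png

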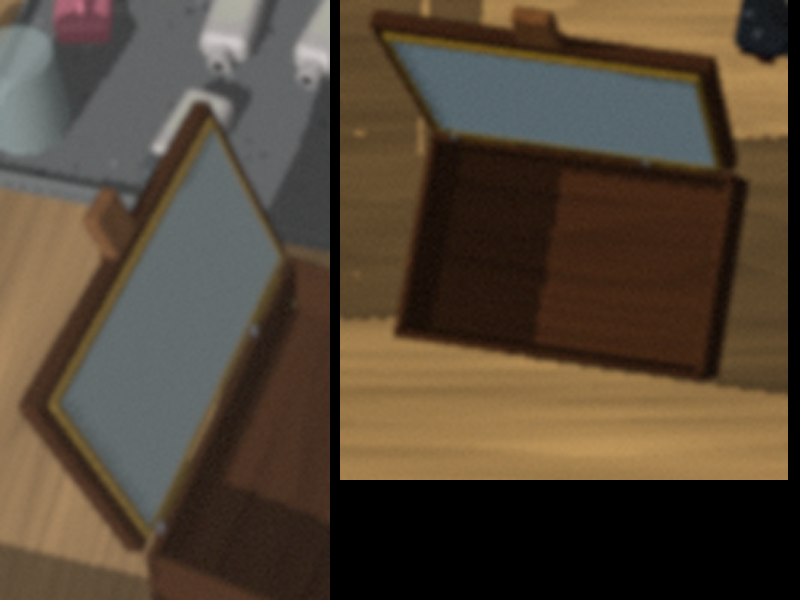

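```bash
python3 - <<'E'
from fit import *
q=solve().x
for a in (1.8,1.85,1.9,1.95,2.0):
    q[3]=a; print(a,[((proj(S,X(q,l))-[220,230])*3).round(0).tolist() for l in ((-160,-120,14),(-160,120,14))],[((proj(T,X(q,l))-[120,200])*3.2+[340,0]).round(0).tolist() for l in ((-160,-120,14),(-160,120,14))])
# case rims
q=solve().x
for l in ((-80,120,70),(-80,-120,70),(80,-120,70),(80,120,70)):
    w=R.from_euler("z",q[2]).apply(l)+[q[0],q[1],0]; print(((proj(T,w)-[120,200])*3.2+[340,0]).round(0),w.round(0))
p,M,s=tool(); print(M.round(3),"ang",np.degrees(np.arctan2(M[1,1],M[0,1])),to([456,-60,250]))
E
```

```text
1.8 [[217.0, 93.0], [38.0, 404.0]] [[713.0, 80.0], [366.0, 30.0]]
1.85 [[207.0, 92.0], [27.0, 402.0]] [[716.0, 70.0], [370.0, 20.0]]
1.9 [[197.0, 91.0], [16.0, 400.0]] [[718.0, 60.0], [374.0, 10.0]]
1.95 [[187.0, 91.0], [5.0, 398.0]] [[721.0, 50.0], [378.0, 1.0]]
2.0 [[178.0, 92.0], [-5.0, 397.0]] [[723.0, 41.0], [382.0, -8.0]]
[392. 335.] [403. 449.  70.]
[702. 382.] [366. 211.  70.]
[737. 173.] [524. 187.  70.]
[432. 128.] [561. 424.  70.]
[[-0.007  0.179  0.984]
 [-0.02   0.984 -0.179]
 [-1.    -0.021 -0.003]] ang 79.66500752229796 [ 2.81 -2.75 -2.35]
```

Top-view corners give the lid at about 1.90 rad. Next is the near capped bottle.

Request:
{"name": "jog_arm", "arguments": {"deltas": [0.56,-0.58,-0.5,0,66,0.56,-0.58,-0.5,0,66,0.56,-0.58,-0.5,0,66,0.56,-0.58,-0.5,0,66,0.56,-0.5,-0.4,0,66]}}

```text
t: 10.85
tcp_pos: [455.0, -48.3, 249.8]
orientation: [0.706, 0.051, 0.704, -0.058]
contact_force: [0.2, -0.5, 0.1]
opening: 0.75
```

Request:
{"name": "jog_arm", "arguments": {"deltas": [0,0,0,0.97,66,0,0,0,0.97,66,0,0,0,0.97,66,0,0,0,0.97,66,0,0,0,0.97,66]}}

```text
t: 11.27
tcp_pos: [448.0, -46.6, 244.4]
orientation: [0.667, 0.228, 0.669, -0.238]
contact_force: [-0.1, 0.1, 0.4]
opening: 0.756
```

Request:
{"name": "jog_arm", "arguments": {"deltas": [0,0,0,0.97,66,0,0,0,0.97,66,0,0,0,0.97,66,0,0,0,0.97,66,0,0,0,0.97,66]}}

```text
t: 11.68
tcp_pos: [449.1, -36.9, 245.7]
orientation: [0.587, 0.39, 0.585, -0.401]
contact_force: [0.1, 0.3, -0.1]
opening: 0.75
```

Request:
{"name": "jog_arm", "arguments": {"deltas": [0,0,0,0.9,66,0,0,0,0.7,66,0,0,0,0,66]}}

```text
t: 11.93
tcp_pos: [449.8, -30.7, 246.6]
orientation: [0.552, 0.439, 0.548, -0.449]
contact_force: [0.3, 0.5, -1.1]
opening: 0.753
```

```bash
cat > bott.py <<'E'
from h import *
def bott(n,lo=40,hi=200):
    """white bodies in view: world centre (z=33 plane), size, axis angle"""
    P=par(n); im=eyes.capture(n); m=(im.min(2)>125).astype(np.uint8); out=[]
    k,L,st,_=cv2.connectedComponentsWithStats(cv2.morphologyEx(m,cv2.MORPH_OPEN,np.ones((5,5))))
    for i in range(1,k):
        if not (200<st[i,4]<60000): continue
        c,_=cv2.findContours((L==i).astype(np.uint8),0,1); c=max(c,key=len)[:,0]
        W=np.array([at(P,q,33)[:2] for q in c],np.float32); r=cv2.minAreaRect(W)
        if not(400<r[0][0]<720 and -125<r[0][1]<130): continue
        b=cv2.boxPoints(r); e=max([b[1]-b[0],b[2]-b[1]],key=np.linalg.norm); e=e*np.sign(e[1])
        jaw=np.degrees(np.arctan2(e[1],e[0]))-90
        print(n,"c",np.round(r[0],1),"size",np.round(sorted(r[1]),0),"jaw",round(jaw,1),"px",c.mean(0).round())
        out.append((r[0],jaw))
    return im,out
E
python3 - <<'E'
from bott import *
p,M,s=tool(); print(p,np.round(s["joint_pos"],2),"ang",np.degrees(np.arctan2(M[1,1],M[0,1])),M[:,0].round(3))
im,o=bott("wrist"); cv2.imwrite("pics/w5.png",im); bott("top")
print(to([456,-70,80]))
E
```

```text
[449.83665042 -30.6706847  246.59644422] [ 0.93  0.27 -1.13  1.93  0.29  1.12 -0.1 ] ang 12.246287477242868 [-0.004 -0.014 -1.   ]
wrist c [455.2  -3.5] size [115. 225.] jaw 0.6 px [319. 178.]
wrist c [621.4  -2.4] size [207. 225.] jaw 1.3 px [503. 209.]
top c [636.5  65.9] size [40. 70.] jaw -10.1 px [294. 211.]
top c [636.4 -56. ] size [36. 80.] jaw -0.6 px [342. 211.]
[ 4.18 -0.03  0.94]
```

View pics/w5.png

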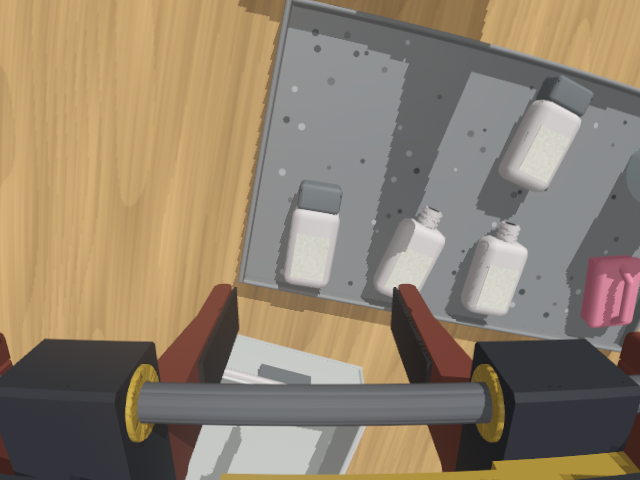

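Clear view: capped bottle at (313,246), bare bottles at (410,258) and (496,270), and a capped bottle at (540,145). I'll tighten the mask to measure them.

```bash
sed -i 's/im.min(2)>125/im.min(2)>(175 if n=="wrist" else 125)/' bott.py; python3 - <<'E'
from bott import *
im,o=bott("wrist")
P=par("wrist"); o,r=ray(P,(320,240)); p,M,s=tool(); print("cam in tool",M.T@(o-p),M.T@r)
for q in ((456,-70),): print(to([*q,80]))
E
```

```text
wrist c [634.   66.8] size [41. 67.] jaw -9.7 px [546. 145.]
wrist c [454.5 -69.9] size [39. 69.] jaw 3.3 px [312. 246.]
wrist c [548.5 -60.1] size [39. 78.] jaw -10.3 px [413. 258.]
wrist c [635.6 -53.3] size [41. 88.] jaw 9.4 px [501. 269.]
cam in tool [-148.04963594    0.15745024  -78.51012263] [0.95889773 0.01348371 0.28374542]
[ 4.17 -0.02  0.92]
```

Request:
{"name": "jog_arm", "arguments": {"deltas": [0.6,0,0.46,0.7,66,0.8,0,0.46,0.6,66,0.9,0,0,0,66,0.9,0,0,0,66,0.8,0,0,0,66]}}

```text
t: 12.5
tcp_pos: [463.3, -69.7, 87.8]
orientation: [0.529, 0.475, 0.515, -0.479]
contact_force: [1.2, 0.4, -0.7]
opening: 0.751
```

```bash
cat > st.py <<'E'
import sys
from bott import *
p,M,s=tool(); t=[float(a) for a in sys.argv[1:4]]
print(p.round(1),"j",np.round(s["joint_pos"],2),"ang",np.degrees(np.arctan2(M[1,1],M[0,1])).round(1),"open",round(s["opening"]*88,1),"F",np.round(s["contact_force"],1),"tilt",M[:2,0].round(3))
if t: print("to",to(t))
E
python3 st.py 455 -70 24
```

```text
[463.3 -69.7  87.8] j [ 0.76  0.5  -0.9   2.08  0.58  0.81 -0.41] ang 5.2 open 66.1 F [ 1.2  0.4 -0.7] tilt [ 0.01  -0.017]
to [ 1.59 -0.22 -0.04]
```

Request:
{"name": "jog_arm", "arguments": {"deltas": [0.4,-0.14,0,0.2,66,0.5,-0.1,0,0,66,0.5,0,0,0,66,0.1,0,0,0,66,0,0,0,0,66]}}

```text
t: 12.92
tcp_pos: [450.5, -69.9, 19.2]
orientation: [0.523, 0.476, 0.517, -0.483]
contact_force: [-7.2, -3.1, 32.6]
opening: 0.75
```

```bash
python3 st.py 455 -70 24
```

```text
[450.5 -69.9  19.2] j [ 0.67  0.6  -0.79  2.14  0.71  0.68 -0.54] ang 4.7 open 66.0 F [-7.2 -3.1 32.6] tilt [-0.    -0.013]
to [-0.12  0.11  0.01]
```

Request:
{"name": "jog_arm", "arguments": {"deltas": [-0.15,0.1,0,0,66,0,0,0,0,36,0,0,0,0,36,0,0,0,0,36,0,0,0,0,36], "squeeze": 20}}

```text
t: 13.33
tcp_pos: [456.1, -68.6, 27.1]
orientation: [0.525, 0.474, 0.518, -0.48]
contact_force: [-0.6, -0.3, -1.5]
opening: 0.498
```

Request:
{"name": "jog_arm", "arguments": {"deltas": [0,0,0,0,36,0,0,0,0,36,0,0,0,0,36]}}

```text
t: 13.58
tcp_pos: [455.9, -68.8, 27.0]
orientation: [0.525, 0.474, 0.518, -0.48]
contact_force: [0.9, 0.6, 0.5]
opening: 0.5
```

```bash
python3 st.py 455 -70 24
```

```text
[455.9 -68.8  27. ] j [ 0.68  0.59 -0.81  2.13  0.7   0.7  -0.52] ang 5.1 open 44.0 F [0.9 0.6 0.5] tilt [ 0.001 -0.013]
to [ 0.08 -0.02  0.03]
```

Request:
{"name": "jog_arm", "arguments": {"deltas": [-0.3,0,0,0,36,-0.7,0,0,0.75,36,-0.9,0,0,0.75,36,-0.9,0,0,0.75,36,-0.5,0,0,0,36]}}

```text
t: 14.0
tcp_pos: [451.2, -65.8, 158.4]
orientation: [-0.459, -0.533, -0.461, 0.542]
contact_force: [0.9, -0.0, -1.1]
opening: 0.501
```

Request:
{"name": "jog_arm", "arguments": {"deltas": [0,-0.1,-0.7,0,36,0,-0.15,-0.85,0,36,0,-0.15,-0.85,0,36,0,-0.15,-0.85,0,36,0,-0.15,-0.85,0,36]}}

```text
t: 14.42
tcp_pos: [453.2, 95.7, 161.8]
orientation: [-0.457, -0.538, -0.451, 0.546]
contact_force: [0.3, -0.6, -1.3]
opening: 0.5
```

```bash
python3 st.py 451 363 110
```

```text
[453.2  95.7 161.8] j [ 0.47  0.38 -0.96  2.01  0.4   0.95 -0.88] ang -10.1 open 44.0 F [ 0.3 -0.6 -1.3] tilt [-0.003 -0.014]
to [ 1.2  -1.23 -6.59]
```

Request:
{"name": "jog_arm", "arguments": {"deltas": [0,-0.17,-0.88,0,36,0,-0.17,-0.88,0,36,0,-0.17,-0.88,0,36,0,-0.17,-0.88,0,36,0,-0.17,-0.88,0,36]}}

```text
t: 14.83
tcp_pos: [449.0, 281.4, 158.2]
orientation: [-0.457, -0.538, -0.449, 0.548]
contact_force: [0.9, -1.0, -1.3]
opening: 0.501
```

Request:
{"name": "jog_arm", "arguments": {"deltas": [0.2,-0.17,-0.8,0,36,0.2,-0.1,-0.7,0,36,0.2,0,-0.3,0,36,0,0,0,0,36]}}

```text
t: 15.17
tcp_pos: [447.1, 366.2, 131.7]
orientation: [-0.458, -0.537, -0.453, 0.545]
contact_force: [0.1, -0.5, -1.3]
opening: 0.497
```

```bash
python3 st.py 451 363 31; python3 - <<'E'
from h import *
cv2.imwrite("pics/w6.png",eyes.capture("wrist"));P=par("wrist")
for l in ((-73,113,7),(-73,-113,7),(73,113,7),(73,-113,7),(-80,-120,70),(80,-120,70),(-80,120,70),(80,120,70)):
    w=R.from_euler("z",-.154).apply(l)+[464,315,0]; print(l,proj(P,w).round(0))
E
```

```text
[447.1 366.2 131.7] j [-0.15  0.61 -0.88  1.77  0.54  1.03 -1.4 ] ang -9.8 open 43.7 F [ 0.1 -0.5 -1.3] tilt [-0.004 -0.012]
to [2.52 0.12 0.03]
(-73, 113, 7) [238. 137.]
(-73, -113, 7) [258. 424.]
(73, 113, 7) [464. 135.]
(73, -113, 7) [437. 421.]
(-80, -120, 70) [238. 495.]
(80, -120, 70) [469. 490.]
(-80, 120, 70) [200. 131.]
(80, 120, 70) [521. 128.]
```

View pics/w6.png

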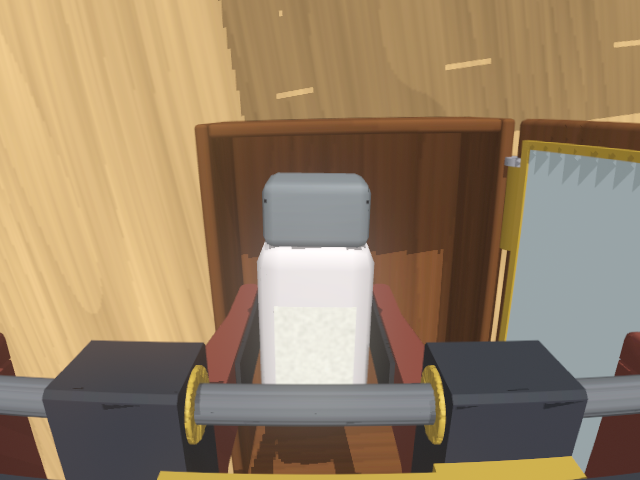

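The bottle hangs inside the case; rim corners (200,125) and (512,121) are within 3 mm of the fit. Lowering.

Request:
{"name": "jog_arm", "arguments": {"deltas": [0.6,0,0,0,36,0.7,0,0,0,36,0.5,0,0,0,36,0.2,0,0,0,36,0,0,0,0,36]}}

```text
t: 15.63
tcp_pos: [448.7, 359.4, 51.9]
orientation: [-0.458, -0.538, -0.451, 0.545]
contact_force: [0.8, -0.7, -1.0]
opening: 0.505
```

```bash
python3 st.py 449 366 30
```

```text
[448.7 359.4  51.9] j [-0.19  0.7  -0.8   1.83  0.64  0.9  -1.48] ang -10.0 open 44.4 F [ 0.8 -0.7 -1. ] tilt [-0.001 -0.015]
to [ 0.55 -0.02 -0.17]
```

Request:
{"name": "jog_arm", "arguments": {"deltas": [0.22,0,-0.1,0,36,0.2,0,-0.08,0,36,0.06,0,0,0,36,0,0,0,0,36,0,0,0,0,36]}}

```text
t: 16.05
tcp_pos: [452.8, 365.7, 34.5]
orientation: [-0.458, -0.54, -0.45, 0.545]
contact_force: [-0.7, -0.2, -1.4]
opening: 0.5
```

```bash
python3 st.py 449 366 30
```

```text
[452.8 365.7  34.5] j [-0.22  0.73 -0.78  1.83  0.67  0.88 -1.5 ] ang -10.2 open 44.0 F [-0.7 -0.2 -1.4] tilt [ 0.002 -0.013]
to [ 0.11 -0.09  0.01]
```

Request:
{"name": "jog_arm", "arguments": {"deltas": [0.08,-0.05,0,0,36,0,0,0,0,56,0,0,0,0,56,0,0,0,0,56,0,0,0,0,56]}}

```text
t: 16.47
tcp_pos: [451.3, 367.4, 33.1]
orientation: [-0.458, -0.541, -0.45, 0.543]
contact_force: [-0.3, -0.4, 0.2]
opening: 0.636
```

Request:
{"name": "jog_arm", "arguments": {"deltas": [-0.3,0,0,0,56,-0.7,0,0,0,56,-0.9,0,0,0,56,-0.9,0,0,0,56,-0.5,0,0,0,56]}}

```text
t: 16.88
tcp_pos: [447.7, 367.2, 168.1]
orientation: [-0.458, -0.537, -0.451, 0.546]
contact_force: [0.3, 0.0, 0.2]
opening: 0.64
```

Request:
{"name": "jog_arm", "arguments": {"deltas": [0,0.15,0.85,0,66,0,0.17,0.88,0,66,0,0.17,0.88,0,66,0,0.17,0.88,0,66,0,0.17,0.88,0,66]}}

```text
t: 17.3
tcp_pos: [449.7, 197.1, 182.1]
orientation: [0.461, 0.54, 0.456, -0.536]
contact_force: [1.1, -0.8, 0.1]
opening: 0.75
```

Request:
{"name": "jog_arm", "arguments": {"deltas": [0,0.17,0.88,0,66,0,0.17,0.88,0,66,0,0.17,0.7,0,66,0,0,0,0,66]}}

```text
t: 17.63
tcp_pos: [453.6, 85.3, 185.5]
orientation: [0.462, 0.541, 0.452, -0.538]
contact_force: [-0.7, 0.4, -0.2]
opening: 0.755
```

```bash
python3 st.py 630 66 150; python3 - <<'E'
from bott import *
bott("top"); im,_=bott("wrist")
t=eyes.capture("top"); cv2.imwrite("pics/t7.png",cv2.resize(t[190:340,120:380],None,fx=3,fy=3,interpolation=2))
E
```

```text
[453.6  85.3 185.5] j [ 0.54  0.34 -1.    2.    0.36  0.98 -0.8 ] ang -9.5 open 66.5 F [-0.7  0.4 -0.2] tilt [ 0.011 -0.008]
to [ 0.94  4.42 -0.26]
top c [636.3  65.9] size [39. 69.] jaw -10.1 px [294. 211.]
top c [600.2 -56.7] size [36. 72.] jaw -0.5 px [342. 225.]
top c [550.2 -58.1] size [39. 83.] jaw -9.6 px [344. 244.]
wrist c [633.9  66.5] size [42. 70.] jaw -9.9 px [547. 213.]
wrist c [594.5 -19.8] size [41. 44.] jaw -89.4 px [501. 323.]
wrist c [559.9 -25.6] size [15. 43.] jaw 21.4 px [459. 333.]
```

View pics/t7.png

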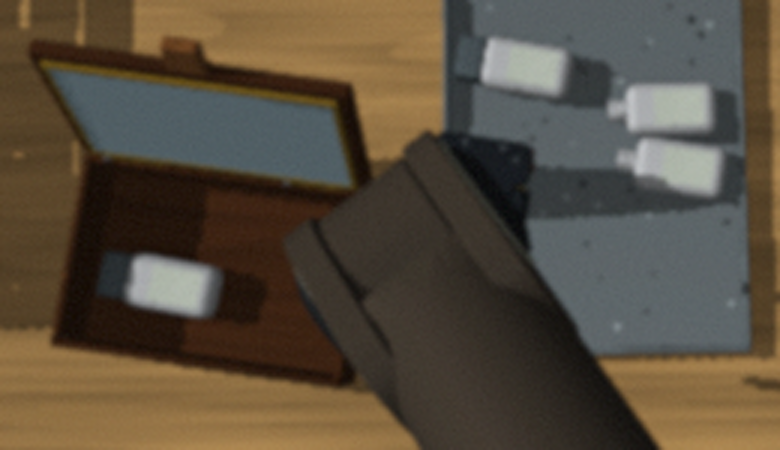

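Bottle 1 lies well in the case. One bare bottle has been knocked to (600,-57), close beside the other; I'll deal with that later. Now the second capped bottle at (635,66).

Request:
{"name": "jog_arm", "arguments": {"deltas": [0,0.85,-0.06,0,66,0.1,0.9,-0.06,0,66,0.2,0.9,-0.06,0,66,0.2,0.9,-0.06,0,66,0.3,0.75,0,0,66]}}

```text
t: 18.2
tcp_pos: [627.1, 87.4, 160.3]
orientation: [0.469, 0.538, 0.458, -0.531]
contact_force: [-0.3, 0.0, 0.6]
opening: 0.749
```

```bash
python3 st.py 635 66.2 27
```

```text
[627.1  87.4 160.3] j [ 0.35  0.64 -0.86  1.63  0.54  1.11 -0.79] ang -8.1 open 65.9 F [-0.3  0.   0.6] tilt [ 0.018 -0.005]
to [3.34 0.21 0.49]
```

Request:
{"name": "jog_arm", "arguments": {"deltas": [0.4,0.05,0.3,0.2,66,0.6,0.05,0.2,0.1,66,0.7,0,0,0,66,0.6,0,0,0,66,0.2,0,0,0,66]}}

```text
t: 18.62
tcp_pos: [637.8, 81.3, 56.4]
orientation: [0.461, 0.546, 0.453, -0.532]
contact_force: [0.1, -0.4, -0.2]
opening: 0.753
```

```bash
python3 st.py 635 66.2 27
```

```text
[637.8  81.3  56.4] j [ 0.32  0.76 -0.77  1.69  0.64  0.94 -0.87] ang -9.4 open 66.3 F [ 0.1 -0.4 -0.2] tilt [0.023 0.005]
to [ 0.73 -0.02  0.39]
```

Request:
{"name": "jog_arm", "arguments": {"deltas": [0,0,0.3,0,66,0.2,0,0.15,0,66,0.25,0,0,0,66,0.15,0,0,0,66,0,0,0,0,66]}}

```text
t: 19.03
tcp_pos: [635.4, 68.5, 32.2]
orientation: [0.463, 0.546, 0.456, -0.53]
contact_force: [-0.5, -0.5, -0.5]
opening: 0.751
```

```bash
python3 st.py 635 66.2 27
```

```text
[635.4  68.5  32.2] j [ 0.33  0.79 -0.76  1.71  0.67  0.89 -0.86] ang -9.0 open 66.1 F [-0.5 -0.5 -0.5] tilt [0.024 0.007]
to [ 0.13 -0.    0.06]
```

Request:
{"name": "jog_arm", "arguments": {"deltas": [0.12,0,0.05,0,66,0,0,0,0,36,0,0,0,0,36,0,0,0,0,36,0,0,0,0,36], "squeeze": 20}}

```text
t: 19.45
tcp_pos: [636.6, 66.5, 29.3]
orientation: [0.463, 0.547, 0.455, -0.529]
contact_force: [-0.6, -0.1, 0.0]
opening: 0.498
```

Request:
{"name": "jog_arm", "arguments": {"deltas": [0,0,0,0,36,0,0,0,0,36,0,0,0,0,36]}}

```text
t: 19.7
tcp_pos: [636.8, 66.6, 29.8]
orientation: [0.463, 0.547, 0.455, -0.528]
contact_force: [-0.5, 0.4, -0.2]
opening: 0.503
```

Request:
{"name": "jog_arm", "arguments": {"deltas": [-0.3,0,0,0,36,-0.7,0,0,0,36,-0.9,0,0,0,36,-0.9,0,0,0,36,-0.6,0,0,0,36]}}

```text
t: 20.12
tcp_pos: [628.7, 65.4, 166.6]
orientation: [0.461, 0.543, 0.458, -0.531]
contact_force: [0.7, 0.8, -1.6]
opening: 0.501
```

```bash
python3 st.py 431 251 130
```

```text
[628.7  65.4 166.6] j [ 0.4   0.63 -0.87  1.63  0.52  1.11 -0.75] ang -8.9 open 44.1 F [ 0.7  0.8 -1.6] tilt [0.015 0.008]
to [ 0.88 -5.61 -3.81]
```

Request:
{"name": "jog_arm", "arguments": {"deltas": [0,-0.8,0,0,36,0,-0.95,0,0,36,0,-0.95,0,0,36,0,-0.95,0,0,36,0,-0.95,0,0,36]}}

```text
t: 20.53
tcp_pos: [451.0, 96.0, 173.3]
orientation: [0.463, 0.55, 0.453, -0.527]
contact_force: [-0.5, -0.1, -0.2]
opening: 0.502
```

Request:
{"name": "jog_arm", "arguments": {"deltas": [0,-0.2,-0.7,0,36,0,-0.15,-0.85,0,36,0,-0.15,-0.85,0,36,0,-0.15,-0.8,0,36,0,-0.1,-0.5,0,36]}}

```text
t: 20.95
tcp_pos: [436.0, 243.3, 176.2]
orientation: [0.465, 0.549, 0.446, -0.532]
contact_force: [-0.4, -0.7, -0.2]
opening: 0.504
```

```bash
python3 st.py 433 259 110
```

```text
[436.  243.3 176.2] j [ 0.17  0.42 -0.98  1.94  0.45  0.98 -1.2 ] ang -9.8 open 44.4 F [-0.4 -0.7 -0.2] tilt [ 0.035 -0.004]
to [ 1.65 -0.2  -0.37]
```

Request:
{"name": "jog_arm", "arguments": {"deltas": [0.3,-0.1,-0.2,-0.1,36,0.6,-0.1,-0.15,0,36,0.7,0,0,0,36,0.6,0,0,0,36,0.2,0,0,0,36]}}

```text
t: 21.37
tcp_pos: [434.2, 270.2, 84.9]
orientation: [0.471, 0.549, 0.452, -0.522]
contact_force: [-0.4, -1.1, -1.3]
opening: 0.499
```

```bash
python3 st.py 433 259 33
```

```text
[434.2 270.2  84.9] j [ 0.01  0.55 -0.87  2.01  0.62  0.82 -1.37] ang -8.5 open 43.9 F [-0.4 -1.1 -1.3] tilt [0.047 0.004]
to [ 1.29 -0.05  0.3 ]
```

Request:
{"name": "jog_arm", "arguments": {"deltas": [0,0,0.25,0,36,0.3,0,0.08,0,36,0.4,0,0,0,36,0.25,0,0,0,36,0,0,0,0,36]}}

```text
t: 21.78
tcp_pos: [435.3, 255.0, 47.8]
orientation: [0.471, 0.55, 0.451, -0.521]
contact_force: [-1.0, 0.4, -0.5]
opening: 0.502
```

```bash
python3 st.py 433 259 33
```

```text
[435.3 255.   47.8] j [-0.01  0.59 -0.82  2.05  0.7   0.74 -1.41] ang -8.6 open 44.2 F [-1.   0.4 -0.5] tilt [0.05  0.004]
to [ 0.37 -0.09 -0.09]
```

Request:
{"name": "jog_arm", "arguments": {"deltas": [0.2,-0.05,-0.1,0,36,0.12,0,-0.05,0,36,0,0,0,0,36,0,0,0,0,36]}}

```text
t: 22.12
tcp_pos: [436.3, 261.9, 35.7]
orientation: [0.471, 0.551, 0.45, -0.521]
contact_force: [-0.5, 0.7, -0.7]
opening: 0.502
```

```bash
python3 st.py 433 259 33
```

```text
[436.3 261.9  35.7] j [-0.04  0.61 -0.8   2.05  0.72  0.72 -1.45] ang -8.7 open 44.2 F [-0.5  0.7 -0.7] tilt [0.053 0.005]
to [ 0.06 -0.07  0.09]
```

Request:
{"name": "jog_arm", "arguments": {"deltas": [0.06,-0.05,0.07,0,36,0,0,0,0,58,0,0,0,0,58,0,0,0,0,58,0,0,0,0,58]}}

```text
t: 22.53
tcp_pos: [434.3, 260.2, 34.2]
orientation: [0.472, 0.552, 0.45, -0.52]
contact_force: [-0.1, -0.0, -0.2]
opening: 0.66
```

Request:
{"name": "jog_arm", "arguments": {"deltas": [-0.3,0,0,0,58,-0.7,0,0,0,58,-0.9,0,0,0,58,-0.9,0,0,0,58,-0.8,0,0,0,58]}}

```text
t: 22.95
tcp_pos: [421.9, 257.8, 180.0]
orientation: [0.471, 0.547, 0.453, -0.524]
contact_force: [0.6, -0.2, 0.2]
opening: 0.661
```

Request:
{"name": "jog_arm", "arguments": {"deltas": [0,0.15,0.85,0,58,0,0.15,0.88,0,58,0,0.15,0.88,0,58,0,0.15,0.88,0,58,0,0.15,0.5,0,58]}}

```text
t: 23.37
tcp_pos: [429.8, 100.9, 191.9]
orientation: [0.476, 0.549, 0.455, -0.514]
contact_force: [0.7, 0.1, 0.3]
opening: 0.659
```

Request:
{"name": "jog_arm", "arguments": {"deltas": [0,0,0,0,58,0,0,0,0,58]}}

```text
t: 23.53
tcp_pos: [430.1, 95.6, 193.1]
orientation: [0.475, 0.55, 0.452, -0.516]
contact_force: [0.5, 1.2, 0.4]
opening: 0.661
```

```bash
python3 st.py 575 -57 150; python3 - <<'E'
from bott import *
bott("top"); im,_=bott("wrist")
t=eyes.capture("top"); cv2.imwrite("pics/t8.png",cv2.resize(t[190:340,120:380],None,fx=3,fy=3,interpolation=2))
E
```

```text
[430.1  95.6 193.1] j [ 0.61  0.26 -1.07  2.07  0.31  0.91 -0.77] ang -8.0 open 58.2 F [0.5 1.2 0.4] tilt [0.058 0.007]
to [1.26 4.05 3.29]
top c [600.2 -56.7] size [36. 72.] jaw -0.5 px [342. 225.]
top c [550.1 -58.1] size [39. 83.] jaw -9.3 px [344. 244.]
wrist c [595.1 -16.7] size [32. 48.] jaw 82.7 px [508. 327.]
wrist c [554.7 -17.2] size [14. 23.] jaw 14.3 px [465. 332.]
```

View pics/t8.png

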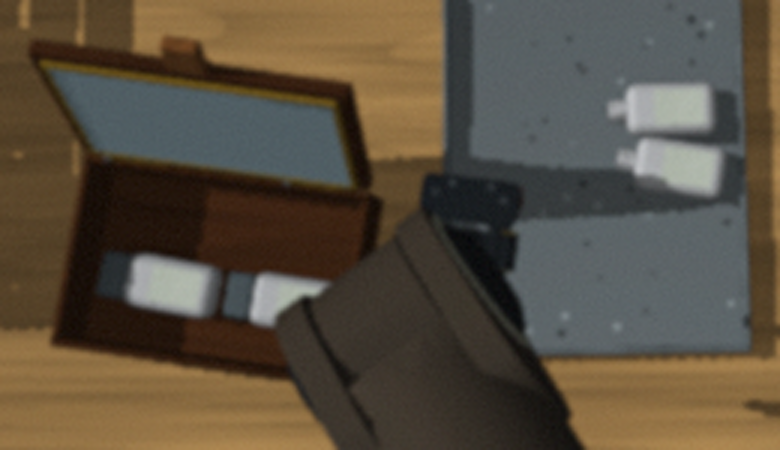

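Both capped bottles lie end to end in the case and the lid is unchanged. The two bare bottles are close together at (600,-58) and (550,-65), so I'll look at the necks from close up.

Request:
{"name": "jog_arm", "arguments": {"deltas": [0,0.8,0.42,0,34,0,0.9,0.42,0,34,0,0.9,0.42,0,34,0,0.85,0.42,-0.6,34,0,0.6,0.3,-0.6,34]}}

```text
t: 24.1
tcp_pos: [582.8, 9.1, 202.3]
orientation: [0.516, 0.513, 0.49, -0.48]
contact_force: [-0.3, 0.3, 0.5]
opening: 0.388
```

Request:
{"name": "jog_arm", "arguments": {"deltas": [0,0,0,0,34,0,0,0,0,34]}}

```text
t: 24.27
tcp_pos: [587.4, 9.4, 201.1]
orientation: [0.516, 0.513, 0.492, -0.479]
contact_force: [-0.3, 0.1, 0.1]
opening: 0.387
```

```bash
python3 st.py 600 -9 100; python3 - <<'E'
from bott import *
im,_=bott("wrist"); cv2.imwrite("pics/w9.png",im)
E
```

```text
[587.4   9.4 201.1] j [ 0.6   0.53 -0.96  1.74  0.49  1.08 -0.5 ] ang 0.9 open 34.0 F [-0.3  0.1  0.1] tilt [0.058 0.011]
to [2.54 0.16 0.49]
wrist c [597.4 -48.7] size [41. 91.] jaw 1.9 px [313. 290.]
wrist c [552.5 -49.5] size [39. 81.] jaw -18.9 px [256. 284.]
```

View pics/w9.png

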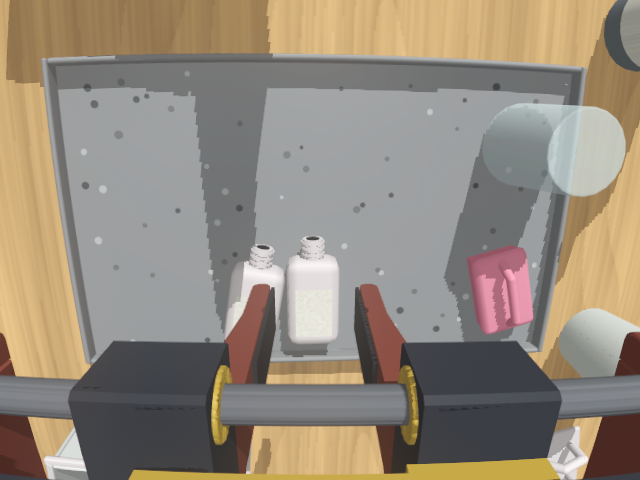

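Bare 1's neck is at (313,247) and bare 2's at (262,257). Converting to world positions:

```bash
python3 - <<'E'
from bott import *
P=par("wrist")
for uv,z in (((313,238),25),((313,258),25),((313,262),33),((262,247),25),((262,268),25)): print(uv,at(P,uv,z).round(1))
for a in ([598,-9,100],[598,-9,25]): print(to(a))
E
```

```text
(313, 238) [596.8  -4.5  25. ]
(313, 258) [597.1 -21.6  25. ]
(313, 262) [596.6 -22.3  33. ]
(262, 247) [555.4 -12.1  25. ]
(262, 268) [555.1 -30.1  25. ]
[2.54 0.11 0.49]
[4.41 0.   0.51]
```

Request:
{"name": "jog_arm", "arguments": {"deltas": [0.6,0,0.3,0.1,32,0.8,0,0.2,0.1,32,0.9,0,0,0,32,0.7,0,0,0,32,0.2,0,0,0,32]}}

```text
t: 24.73
tcp_pos: [594.2, 0.7, 73.9]
orientation: [0.513, 0.519, 0.487, -0.479]
contact_force: [-0.5, 0.5, -0.2]
opening: 0.366
```

```bash
python3 st.py 597.5 -10 24
```

```text
[594.2   0.7  73.9] j [ 0.52  0.67 -0.84  1.84  0.66  0.86 -0.62] ang 0.1 open 32.2 F [-0.5  0.5 -0.2] tilt [0.066 0.014]
to [ 1.25 -0.    0.28]
```

Request:
{"name": "jog_arm", "arguments": {"deltas": [0.2,0,0.28,0,32,0.4,0,0.05,0,32,0.3,0,0,0,32,0,0,0,0,32]}}

```text
t: 25.07
tcp_pos: [595.2, -9.1, 38.0]
orientation: [0.515, 0.518, 0.489, -0.478]
contact_force: [-0.4, -0.7, 0.1]
opening: 0.359
```

```bash
python3 st.py 597.5 -10 24
```

```text
[595.2  -9.1  38. ] j [ 0.51  0.72 -0.8   1.86  0.71  0.8  -0.64] ang 0.4 open 31.6 F [-0.4 -0.7  0.1] tilt [0.065 0.014]
to [0.35 0.04 0.03]
```

Request:
{"name": "jog_arm", "arguments": {"deltas": [0.2,0.03,0.03,0,32,0.12,0,0.03,0,32,0,0,0,0,10,0,0,0,0,10,0,0,0,0,10], "squeeze": 30}}

```text
t: 25.48
tcp_pos: [599.4, -11.1, 28.0]
orientation: [0.516, 0.519, 0.488, -0.477]
contact_force: [-0.9, -0.3, 0.0]
opening: 0.184
```

Request:
{"name": "jog_arm", "arguments": {"deltas": [0,0,0,0,10,0,0,0,0,10,0,0,0,0,10,0,0,0,0,10,-0.1,0,0,0,10]}}

```text
t: 25.9
tcp_pos: [599.5, -11.2, 33.1]
orientation: [0.516, 0.519, 0.487, -0.476]
contact_force: [-0.4, -0.4, -1.0]
opening: 0.182
```

Request:
{"name": "jog_arm", "arguments": {"deltas": [-0.4,0,0,0,10,-0.7,0,0,0,10,-0.8,0,0,0,10,-0.9,0,0,0,10,-0.9,0,0,0,10]}}

```text
t: 26.32
tcp_pos: [584.0, -12.4, 183.1]
orientation: [0.513, 0.516, 0.492, -0.478]
contact_force: [-0.1, -1.8, -1.0]
opening: 0.184
```

```bash
python3 st.py 450 -285 180; python3 - <<'E'
from h import *
a=eyes.capture("wrist"); b=eyes.capture("top")
o=np.zeros((480,800,3),np.uint8); o[:,:480]=cv2.resize(a,None,fx=.75,fy=.75)[:,:480][:360].repeat(1,0) if 0 else np.pad(cv2.resize(a,(480,360)),((0,120),(0,0),(0,0)))
o[:300,490:800]=cv2.resize(b[190:340,260:415],(310,300)); cv2.imwrite("pics/w10.png",o)
E
```

```text
[584.  -12.4 183.1] j [ 0.64  0.54 -0.96  1.76  0.51  1.04 -0.48] ang 0.6 open 16.2 F [-0.1 -1.8 -1. ] tilt [0.058 0.017]
to [-0.23 -3.42  6.77]
```

View pics/w10.png

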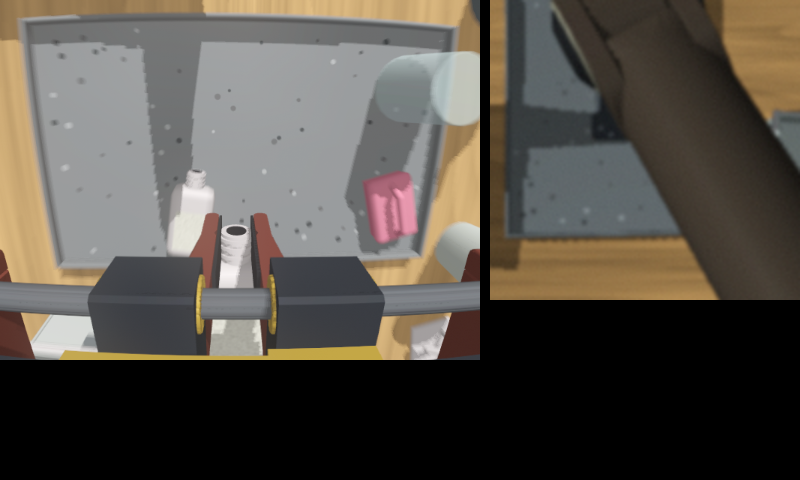

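Bare 1 is held by the neck. Carrying it to the tub.

Request:
{"name": "jog_arm", "arguments": {"deltas": [-0.1,-0.35,0.7,0,10,0,-0.45,0.85,0,10,0,-0.45,0.85,0,10,0,-0.45,0.85,0,10,0,-0.45,0.85,0,10]}}

```text
t: 26.83
tcp_pos: [505.7, -170.0, 190.7]
orientation: [0.523, 0.516, 0.492, -0.467]
contact_force: [-0.0, -0.3, -0.1]
opening: 0.185
```

Request:
{"name": "jog_arm", "arguments": {"deltas": [0,-0.45,0.85,0,10,0,-0.45,0.85,0,10,0,-0.3,0.7,0,10,0,0,0,0,10]}}

```text
t: 27.17
tcp_pos: [452.6, -278.8, 186.4]
orientation: [0.522, 0.516, 0.489, -0.471]
contact_force: [-0.4, -0.4, -0.5]
opening: 0.182
```

```bash
python3 st.py 447 -285 60
```

```text
[ 452.6 -278.8  186.4] j [ 1.28  0.46 -1.02  1.88  0.43  0.98  0.11] ang 1.3 open 16.0 F [-0.4 -0.4 -0.5] tilt [0.077 0.013]
to [ 3.14 -0.39  0.19]
```

Request:
{"name": "jog_arm", "arguments": {"deltas": [0.5,-0.15,0.1,0,10,0.7,-0.15,0.1,0,10,0.8,-0.1,0,0,10,0.7,0,0,0,10,0.3,0,0,0,10]}}

```text
t: 27.58
tcp_pos: [446.6, -290.5, 67.5]
orientation: [0.523, 0.518, 0.484, -0.474]
contact_force: [-0.6, 0.1, -0.5]
opening: 0.182
```

```bash
python3 st.py 447 -285 35
```

```text
[ 446.6 -290.5   67.5] j [ 1.18  0.6  -0.87  1.99  0.62  0.75 -0.02] ang 0.8 open 16.0 F [-0.6  0.1 -0.5] tilt [0.084 0.006]
to [ 0.81 -0.06 -0.13]
```

Request:
{"name": "jog_arm", "arguments": {"deltas": [0.3,0,0,0,10,0.25,0,0,0,10,0,0,0,0,45,0,0,0,0,45,0,0,0,0,45]}}

```text
t: 28.0
tcp_pos: [450.1, -288.3, 45.0]
orientation: [0.523, 0.518, 0.485, -0.472]
contact_force: [0.4, -0.6, 0.7]
opening: 0.372
```

Request:
{"name": "jog_arm", "arguments": {"deltas": [-0.2,0,0,0,45,-0.6,0,0,0,45,-0.9,0,0,0,45,-0.9,0,0,0,45,-0.9,0,0,0,45]}}

```text
t: 28.42
tcp_pos: [436.6, -286.5, 188.8]
orientation: [0.522, 0.517, 0.488, -0.471]
contact_force: [0.1, -2.1, 0.4]
opening: 0.516
```

Request:
{"name": "jog_arm", "arguments": {"deltas": [-0.2,0.3,-0.8,0,66,0,0.33,-0.88,0,66,0,0.33,-0.88,0,66,0,0.33,-0.88,0,66,0,0.33,-0.88,0,66]}}

```text
t: 28.83
tcp_pos: [501.0, -119.8, 219.1]
orientation: [0.524, 0.522, 0.475, -0.477]
contact_force: [1.1, 0.1, 0.1]
opening: 0.751
```

Request:
{"name": "jog_arm", "arguments": {"deltas": [0,0.33,-0.88,0.5,66,0,0.33,-0.8,0.5,66,0,0.2,-0.3,0.5,66,0,0,0,0,66]}}

```text
t: 29.17
tcp_pos: [541.3, -28.4, 230.7]
orientation: [0.485, 0.563, 0.434, -0.509]
contact_force: [0.3, -0.5, -0.1]
opening: 0.752
```

```bash
python3 st.py 548 -67 100; python3 - <<'E'
from bott import *
im,_=bott("wrist"); cv2.imwrite("pics/w11.png",im)
E
```

```text
[541.3 -28.4 230.7] j [ 0.77  0.38 -1.01  1.84  0.41  1.02 -0.56] ang -8.8 open 66.2 F [ 0.3 -0.5 -0.1] tilt [ 0.105 -0.005]
to [ 3.27 -0.03  0.97]
wrist c [547.1 -58.5] size [40. 82.] jaw -8.3 px [304. 248.]
```

View pics/w11.png

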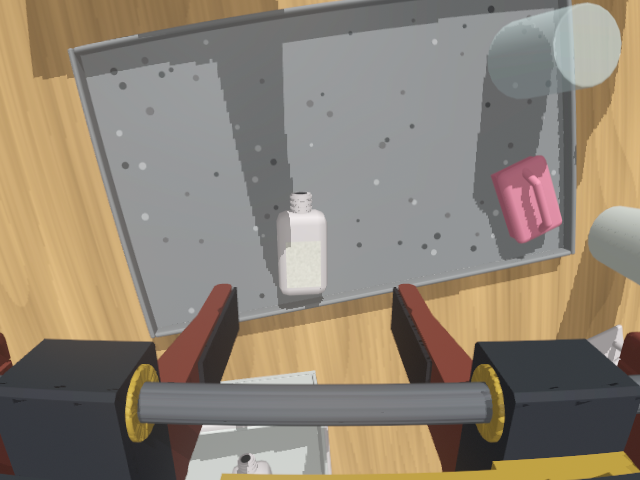

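Only bare 2 remains in the tray, body at (302,252); the other shows in the tub at (247,460). Grasping it.

Request:
{"name": "jog_arm", "arguments": {"deltas": [0.6,0,0.45,0,66,0.8,-0.05,0.4,0,66,0.9,-0.05,0,0,66,0.9,-0.05,0,0,66,0.3,0,0,0,66]}}

```text
t: 29.63
tcp_pos: [546.7, -69.9, 94.2]
orientation: [0.492, 0.562, 0.431, -0.506]
contact_force: [-1.3, -0.2, 0.6]
opening: 0.752
```

```bash
python3 st.py 547 -63 28
```

```text
[546.7 -69.9  94.2] j [ 0.69  0.55 -0.85  1.97  0.64  0.77 -0.67] ang -8.3 open 66.2 F [-1.3 -0.2  0.6] tilt [ 0.117 -0.013]
to [ 1.64 -0.21 -0.17]
```

Request:
{"name": "jog_arm", "arguments": {"deltas": [0.4,-0.12,-0.12,0,66,0.5,-0.08,0,0,66,0.4,0,0,0,66,0.05,0,0,0,66,0,0,0,0,66]}}

```text
t: 30.05
tcp_pos: [544.0, -71.6, 39.1]
orientation: [0.492, 0.561, 0.431, -0.508]
contact_force: [0.8, -0.2, 1.0]
opening: 0.751
```

```bash
python3 st.py 547 -63 28
```

```text
[544.  -71.6  39.1] j [ 0.62  0.62 -0.77  2.01  0.74  0.67 -0.76] ang -8.4 open 66.1 F [ 0.8 -0.2  1. ] tilt [ 0.114 -0.016]
to [ 0.28  0.01 -0.22]
```

Request:
{"name": "jog_arm", "arguments": {"deltas": [0.15,0,-0.18,0,66,0.1,0,0,0,66,0,0,0,0,36,0,0,0,0,36,0,0,0,0,36], "squeeze": 20}}

```text
t: 30.47
tcp_pos: [548.9, -65.5, 33.5]
orientation: [0.493, 0.563, 0.428, -0.507]
contact_force: [-0.1, -0.6, -0.1]
opening: 0.566
```

Request:
{"name": "jog_arm", "arguments": {"deltas": [0,0,0,0,36,0,0,0,0,36,0,0,0,0,36,0,0,0,0,36]}}

```text
t: 30.8
tcp_pos: [549.4, -65.7, 34.5]
orientation: [0.494, 0.563, 0.428, -0.506]
contact_force: [1.2, -0.8, -0.8]
opening: 0.513
```

Request:
{"name": "jog_arm", "arguments": {"deltas": [-0.3,0,0,0,36,-0.7,0,0,0,36,-0.9,0,0,0,36,-0.9,0,0,0,36,-0.8,0,0,0,36]}}

```text
t: 31.22
tcp_pos: [526.8, -61.3, 178.0]
orientation: [0.49, 0.559, 0.434, -0.509]
contact_force: [1.5, -0.2, 0.6]
opening: 0.519
```

```bash
python3 st.py 447 -260 160; python3 - <<'E'
from h import *
t=eyes.capture("top"); cv2.imwrite("pics/t12.png",cv2.resize(t[190:340,120:520],None,fx=2,fy=2,interpolation=2))
E
```

```text
[526.8 -61.3 178. ] j [ 0.79  0.42 -0.97  1.93  0.48  0.91 -0.55] ang -8.3 open 45.7 F [ 1.5 -0.2  0.6] tilt [ 0.107 -0.014]
to [ 0.3 -1.3  5.2]
```

View pics/t12.png

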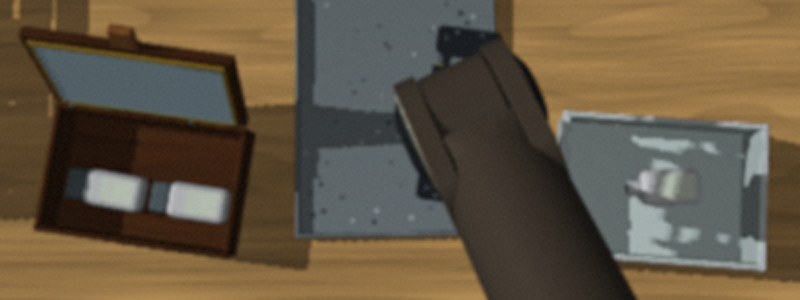

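Bare 1 lies in the tub at crop (670,186). I'll place bare 2 beside it, at about (478,-262).

Request:
{"name": "jog_arm", "arguments": {"deltas": [0,-0.08,0.75,0,36,0,-0.08,0.88,0,36,0,-0.08,0.88,0,36,0,-0.08,0.88,0,36,0,-0.08,0.88,0,36]}}

```text
t: 31.68
tcp_pos: [493.5, -222.0, 191.8]
orientation: [0.502, 0.559, 0.433, -0.499]
contact_force: [0.5, 0.5, -0.5]
opening: 0.516
```

Request:
{"name": "jog_arm", "arguments": {"deltas": [0,-0.05,0.5,0,36,0,0,0,0,36,0,0,0,0,36]}}

```text
t: 31.93
tcp_pos: [485.1, -251.4, 192.3]
orientation: [0.499, 0.56, 0.429, -0.502]
contact_force: [0.4, -0.6, -0.4]
opening: 0.516
```

```bash
python3 st.py 478 -262 45
```

```text
[ 485.1 -251.4  192.3] j [ 1.19  0.43 -0.99  1.89  0.43  0.91 -0.12] ang -7.7 open 45.4 F [ 0.4 -0.6 -0.4] tilt [ 0.126 -0.02 ]
to [ 3.63 -0.61  0.28]
```

Request:
{"name": "jog_arm", "arguments": {"deltas": [0.5,-0.15,0,0,36,0.7,-0.15,0.1,0,36,0.8,-0.15,0.1,0,36,0.8,-0.1,0.05,0,36,0.3,-0.05,0,0,36]}}

```text
t: 32.35
tcp_pos: [481.3, -256.4, 68.7]
orientation: [0.504, 0.561, 0.427, -0.499]
contact_force: [1.5, -6.2, 2.8]
opening: 0.515
```

```bash
python3 st.py 478 -262 45
```

```text
[ 481.3 -256.4   68.7] j [ 1.06  0.57 -0.82  2.02  0.65  0.67 -0.28] ang -7.4 open 45.3 F [ 1.5 -6.2  2.8] tilt [ 0.137 -0.024]
to [ 0.58 -0.14  0.15]
```

Some sideways contact, probably the neck on the tub wall. I'll shift away and lower.

Request:
{"name": "jog_arm", "arguments": {"deltas": [-0.1,0,0.2,0,36,0,0,0.25,0,36,0.15,0,0.1,0,36,0.2,0,0,0,36,0.1,0,0,0,36]}}

```text
t: 32.77
tcp_pos: [482.8, -274.7, 56.8]
orientation: [0.505, 0.56, 0.429, -0.496]
contact_force: [-2.1, 4.7, 9.0]
opening: 0.498
```

```bash
python3 st.py 478 -270 45
```

```text
[ 482.8 -274.7   56.8] j [ 1.07  0.61 -0.81  2.    0.67  0.66 -0.25] ang -7.0 open 43.8 F [-2.1  4.7  9. ] tilt [ 0.139 -0.021]
to [ 0.27 -0.17 -0.1 ]
```

Request:
{"name": "jog_arm", "arguments": {"deltas": [0,0,0,0,60,0,0,0,0,60,0,0,0,0,60,0,0,0,0,60,0,0,0,0,60]}}

```text
t: 33.18
tcp_pos: [484.6, -275.5, 58.7]
orientation: [0.507, 0.561, 0.428, -0.496]
contact_force: [0.6, -0.8, -0.3]
opening: 0.682
```

Request:
{"name": "jog_arm", "arguments": {"deltas": [-0.3,0,0,0,60,-0.7,0,0,0,60,-0.9,0,0,0,60,-0.9,0,0,0,60,-0.9,0,0,0,60]}}

```text
t: 33.6
tcp_pos: [459.6, -269.0, 206.1]
orientation: [0.503, 0.56, 0.434, -0.496]
contact_force: [0.2, -0.2, -0.4]
opening: 0.682
```

Request:
{"name": "jog_arm", "arguments": {"deltas": [-0.2,0,-0.8,0,60,0,0,-0.85,0,60,0,0,-0.85,0,60,0,0,-0.85,0,60,0,0,-0.5,0,60]}}

```text
t: 34.02
tcp_pos: [479.5, -118.2, 227.0]
orientation: [0.505, 0.563, 0.424, -0.498]
contact_force: [0.9, -0.6, -1.0]
opening: 0.685
```

Request:
{"name": "jog_arm", "arguments": {"deltas": [0,0,0,0,60,0,0,0,0,60,0,0,0,0,60]}}

```text
t: 34.27
tcp_pos: [479.8, -112.6, 229.8]
orientation: [0.509, 0.561, 0.425, -0.496]
contact_force: [-0.4, -0.2, -0.2]
opening: 0.685
```

```bash
python3 st.py 478 -270 45; python3 - <<'E'
from h import *
t=eyes.capture("top");s=eyes.capture("side"); o=np.zeros((600,800,3),np.uint8)
o[:300]=cv2.resize(t[190:340,120:520],None,fx=2,fy=2,interpolation=2)
o[300:,:360]=cv2.resize(s[135:235,330:450],None,fx=3,fy=3,interpolation=2)
o[300:,370:]=cv2.resize(s[200:440,200:544],(430,300)); cv2.imwrite("pics/t13.png",o)
E
```

```text
[ 479.8 -112.6  229.8] j [ 1.09  0.27 -1.11  1.98  0.34  0.91 -0.3 ] ang -7.0 open 60.3 F [-0.4 -0.2 -0.2] tilt [ 0.147 -0.027]
to [ 4.67 -0.26  3.87]
```

View pics/t13.png

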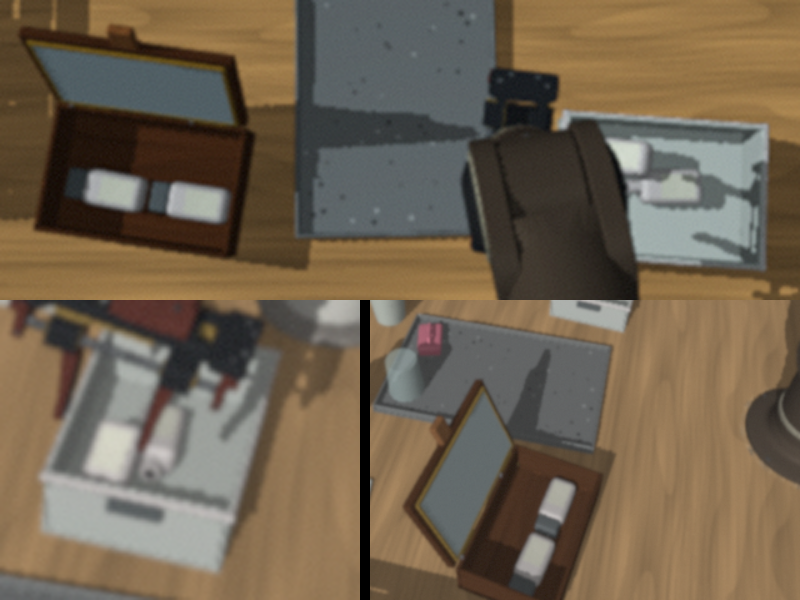

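Both bare bottles are in the tub, at top-crop (628,155) and (670,188). Both capped bottles lie in the case at (113,190) and (195,202). The lid is unchanged, the tumbler and scrubber are in place, and the arm is clear.

```bash
python3 -c "
from plant import workorder; print(workorder.close_job())"
```

```text
the job is handed in; nothing more can be done
None
```

The job is done and handed in at about 34 s; no verdict was reported.

- **Lid:** I swung it open by the tab and let go. The top camera put it at about 1.90 rad, the side camera at about 1.86 and the arm's own position at about 1.93. All three are inside the 1.83–2.01 window, and it looked the same in every later picture.
- **Capped bottles (2 present):** both lie end to end on the case floor, not stacked.
- **Bare bottles (2 present):** both lie in the tub. One was knocked up against the other during the run, so I picked it up by its neck.
- **Last check:** the final pictures showed the tray empty apart from the tumbler and scrubber, both still in place. The arm was clear of everything.

**Contacts and limits of the checks:**
- While I was picking up the first capped bottle, the fingertips pressed on the tray floor at about 33 N for a moment.
- The second bare bottle lightly touched the tub, at 10 N or less, while I was lowering it.
- In the last picture the arm partly hid the second bare bottle from above, but the side view showed it inside the tub.

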